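# Feel out and rack locating pins chamfer-first

### The job

Four steel pins lie on the roller rack, some of them the wrong way round; pushed up to its bore, a pin lets you feel which end leads: a chamfered end slips in, a square end stops on the face. Turn round the ones that stop and push all four home, so that they end alike, each lying on its rollers with the chamfered end fully home in a bore. Leave the other things where they are.

Things in the scene. Friction and masses are not known exactly. Their poses are not given: they have to be found in the camera images.
- rack: fixed roller rack. Origin: at plate level, in the plane of the bore mouths, half-way across; x runs along its four lanes into the bores, z up. Grey base 206 mm wide (y), 12 mm thick, from x = -125 to +25 mm; at its far end an upright aluminium face plate 206 mm wide, 20 mm thick (x 0 to 20 mm), its top 60 mm above the surface plate
- rack_bores (a point): middle of the row of four through bores in the rack's face plate, at their mouths, 36 mm up; axes as the rack's. Bores are 17.4 mm wide, their axes at y = -72, -24, +24, +72 mm from here, along x
- rack_rods (a point): on the rack's middle, 60 mm before the bore mouths, 28.4 mm up. Before each bore lie two fixed steel rods along x, 6 mm thick, centres 15 mm apart, tops at this height, from rack x = -119 to 0 mm, open at the back. A pin lies on them in line with the bore, its axis 36 mm up, and slides along at about 1 N
- pin_1_mid (a point): steel pin 20 mm in diameter, 70 mm long, 0.16 kg, one end square, the other chamfered (20 down to 10 mm over 11 mm). Point: on its axis, half-way along; x runs along the pin, but which end +x points to differs from pin to pin. Pushed towards the bore with 4 to 8 N its middle stops 35 mm before the mouth if the square end leads, about 26 mm if the chamfered end leads (9 mm inside)
- pin_2_mid (a point): steel pin 20 mm in diameter, 70 mm long, 0.16 kg, one end square, the other chamfered (20 down to 10 mm over 11 mm). Point: on its axis, half-way along; x runs along the pin, but which end +x points to differs from pin to pin. Pushed towards the bore with 4 to 8 N its middle stops 35 mm before the mouth if the square end leads, about 26 mm if the chamfered end leads (9 mm inside)
- pin_3_mid (a point): steel pin 20 mm in diameter, 70 mm long, 0.16 kg, one end square, the other chamfered (20 down to 10 mm over 11 mm). Point: on its axis, half-way along; x runs along the pin, but which end +x points to differs from pin to pin. Pushed towards the bore with 4 to 8 N its middle stops 35 mm before the mouth if the square end leads, about 26 mm if the chamfered end leads (9 mm inside)
- pin_4_mid (a point): steel pin 20 mm in diameter, 70 mm long, 0.16 kg, one end square, the other chamfered (20 down to 10 mm over 11 mm). Point: on its axis, half-way along; x runs along the pin, but which end +x points to differs from pin to pin. Pushed towards the bore with 4 to 8 N its middle stops 35 mm before the mouth if the square end leads, about 26 mm if the chamfered end leads (9 mm inside)
- mag_stand: bystander: magnetic base with an upright post, 64x45x108 mm, standing or lying on the plate near the rack; origin under its centre. Leave it alone
- dropper: bystander: dropper bottle, 33x34x102 mm, standing or lying on the plate near the rack; origin under its centre. Leave it alone
- loupe: bystander: black eye loupe, 42x42x39 mm, standing or lying on the plate near the rack; origin under its centre. Leave it alone
- feeler: bystander: closed feeler gauge, 34x95x10 mm, standing or lying on the plate near the rack; origin under its centre. Leave it alone

How it is judged:
At the end, for the whole second after the job is handed in: All four pins lie level on the rollers, in line with the rack (within 0.12 rad), each with its chamfered end in a bore: its middle 22 to 30.5 mm before the plane of the bore mouths, 31 to 41 mm above the plate and no more than 78 mm to either side of the rack's middle (x of pin_1_mid in the frame of rack between -0.0305 and -0.022 m and z of pin_1_mid in the frame of rack between 0.031 and 0.041 m and y of pin_1_mid in the frame of rack between -0.078 and 0.078 m and angle between the x axis of each of pin_1_mid, pin_2_mid, pin_3_mid, pin_4_mid and the x axis of rack, either way round below 0.12 rad and x of pin_2_mid in the frame of rack between -0.0305 and -0.022 m and z of pin_2_mid in the frame of rack between 0.031 and 0.041 m and y of pin_2_mid in the frame of rack between -0.078 and 0.078 m and x of pin_3_mid in the frame of rack between -0.0305 and -0.022 m and z of pin_3_mid in the frame of rack between 0.031 and 0.041 m and y of pin_3_mid in the frame of rack between -0.078 and 0.078 m and x of pin_4_mid in the frame of rack between -0.0305 and -0.022 m and z of pin_4_mid in the frame of rack between 0.031 and 0.041 m and y of pin_4_mid in the frame of rack between -0.078 and 0.078 m); the robot touches nothing.
It fails at once if a bystander (mag_stand) is pushed more than 20 mm from its place (distance of mag_stand from where it was at the start of the episode above 0.02 m).
It fails at once if a bystander (dropper) is pushed more than 20 mm from its place (distance of dropper from where it was at the start of the episode above 0.02 m).
It fails at once if a bystander (loupe) is pushed more than 20 mm from its place (distance of loupe from where it was at the start of the episode above 0.02 m).
It fails at once if a bystander (feeler) is pushed more than 20 mm from its place (distance of feeler from where it was at the start of the episode above 0.02 m).
It also fails if it takes over 72 s, if anything falls off the work surface, if the arm or the gripper's body presses on something with over 40 N, if the wrist force passes 120 N, or if a joint passes its speed limit or range.

### The arm

A 6-joint arm with a two-finger parallel gripper is mounted at the origin on a cart in front of the work surface, level with it; the furniture and walls round the work are solid. World frame = base frame: x ahead of the robot, y to its left, z up, the work surface at z = 0. Lengths are in m, angles in rad, forces in N, time in s.
With the tool pointing down it reaches from about 0.3 to 0.875 m from the base axis. Payload 6.4 kg.
Tool frame: the origin (TCP) lies at the very end of the fingers, on their centre line; the grasp point (between the pads) lies 19 mm behind it; z points along the fingers, y is the direction in which the jaws open and shut (so a half turn about z gives the same grasp; the last joint's range is limited). The gripper opens to 88 mm and grips with 3 to 60 N. Pads are 18 mm wide; open, the fingers measure 123 mm over their backs; the gripper's body (75 mm by 187 mm) begins 45 mm behind the grasp point.
Start: joints at [1.054, 0.181, 1.607, -0, 1.354, -0.206], TCP at [0.176, 0.547, 0.239] pointing down, gripper open.
Joint ranges: [-2.99, 2.99], [-0.89, 2.07], [0.3, 2.58], [-1.14, 4.28], [0, 2.63], [-3.12, 3.12]. Speed limits (rad/s): [2.57, 2.57, 3.01, 3.14, 3.14, 3.14].

### API

Orientations are given as [roll, pitch, yaw] about the fixed x, y, z axes, in that order (R = Rz(yaw) Ry(pitch) Rx(roll)).
In Python, from bench import bot, viewer, order gives the robot as it stands.
- The arm moves only by the tool step_arm, never from a script. Its argument "moves" is a list of rows, each an object of numbers: "dx", "dy", "dz": the shift along the tool's x, y, z in mm; "ax", "ay", "az": the turn, a rotation vector about the tool's x, y, z in rad. A call has exactly 10 rows; each row is the pose to reach, as a shift and turn from the pose measured when the call began, along the tool's axes at that moment; what a row does not reach only later rows make up. A row lasts 1/10 s, in which the tool goes at most 50 mm and 8.59 degrees, less where a joint would pass 70% of its speed; a pose out of reach is approached as far as the arm can. A call with a gripper value outside its range is refused whole. "hand" is the closure, from 0 (fully open) to 1 (shut), set as the call begins (left out, the last holds). The fingers move at their own pace and stop on an object; "force" is the grip in N (left out, the last holds). Time passes only in rows, so rows that repeat a pose let the fingers close, or fill a call up. It gives the time, the measured TCP pose, the force and the opening at its end, in the units of the state.
- bot.state(): the state, without advancing time (a new reading comes with each control period).
- viewer.read_camera(name): name is "scene" or "top"; returns the picture (400x640x3 uint8, red, green, blue); there is no depth.
- viewer.camera_info(name): a dict with "K" (3x3 intrinsics, pixels), "xyz" and "rotation" of the camera in the world. Camera axes: x right, y up, looking along -z (the intrinsics and any distortion apply to the point x, -y, -z); pixel columns grow to the right and rows downward; lengths in m; the calibration is good to about 2 mm. A picture is of the moment at which its call begins. camera_info takes no time and is no camera call.
- order.close_job(): hands the job in, once; it reports no verdict.
The state is a dict: "time": time; "q": joint angles; "qvel": joint speeds; "effort": joint torques, N m; "tool_pos": TCP position; "orientation": TCP orientation; "ft_force": force on the tool from outside, world axes, zero at the start; "torque": the same for the moment, N m; "gripper_width": finger opening in m.
Only numpy, scipy, OpenCV 4.12 (cv2) and the standard library are available. Lean on these libraries where they do the work, as an engineer would, in place of code of your own. Each camera call takes 0.05 s, during which the arm holds its last target.

## Working session

There is one attempt and no reset: what is moved stays moved. The work goes in short steps, Python scripts to look and compute and a tool call to move; the robot and the scene stay as the last step left them, time stands still between calls to the robot, and variables do not carry over. Pictures are saved under pics/ and viewed, and the job is handed in when it is done.

Besides the shell and the picture viewer there is one more tool, called after ">>>" by a JSON object that holds its "api" and its "payload", one argument or row to a line. step_arm: Moves the arm, as the interface text tells. Its arguments: {"type":"object","properties":{"moves":{"type":"array"},"hand":{"type":"number"},"force":{"type":"number"}},"required":["moves"]}

```bash
ls; mkdir -p pics
python3 - <<'E'
from bench import bot,viewer
import cv2
s=bot.state();print(s)
for n in("scene","top"):
    im=viewer.read_camera(n);cv2.imwrite(f"pics/{n}0.png",im[:,:,::-1])
    i=viewer.camera_info(n);print(n,i)
E
```

```text
pics
{'time': 0.0, 'q': array([ 1.05370784e+00,  1.81560178e-01,  1.60799473e+00,  2.58810920e-05,
        1.35382046e+00, -2.06308649e-01]), 'qvel': array([3.99563926e-05, 1.95168515e-04, 5.98710244e-04, 3.91704270e-04,
       1.81399349e-04, 1.43072614e-03]), 'effort': array([-3.43454321e-04, -4.33855140e+01, -3.41852224e+01,  7.01984949e-02,
        3.84597376e-02, -1.48934851e-04]), 'tool_pos': array([0.17554373, 0.5469822 , 0.23780581]), 'orientation': array([-3.13985292e+00, -3.89913685e-04,  2.83080688e+00]), 'ft_force': array([ 0.02798629, -0.282813  ,  0.41572333]), 'torque': array([-0.00571564,  0.05055324, -0.03792251]), 'gripper_width': 0.08822067360116968}
scene {'K': array([[433.64768678,   0.        , 331.25645379],
       [  0.        , 433.64768678, 199.40753371],
       [  0.        ,   0.        ,   1.        ]]), 'xyz': array([ 0.10714255, -0.1866146 ,  0.71196171]), 'rotation': array([ 0.66074794,  0.01468243, -0.88211938])}
top {'K': array([[415.42403719,   0.        , 321.20062961],
       [  0.        , 415.42403719, 197.3898821 ],
       [  0.        ,   0.        ,   1.        ]]), 'xyz': array([0.3588761 , 0.17014921, 0.97090737]), 'rotation': array([ 0.15679992, -0.02786104, -1.55550679])}
```

View pics/scene0.png

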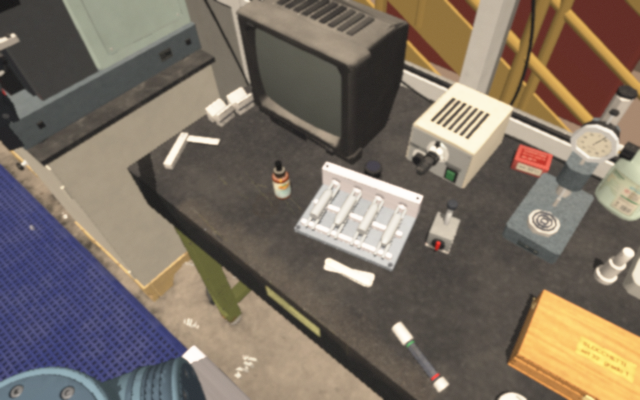

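View pics/top0.png

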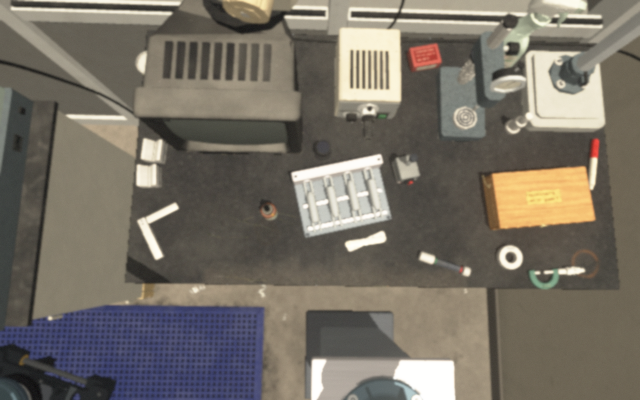

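```bash
cat > h.py <<'E'
import numpy as np, cv2
from scipy.spatial.transform import Rotation as R
from bench import bot,viewer
def cam(n):
    i=viewer.camera_info(n); return i['K'],i['xyz'],R.from_euler('xyz',i['rotation']).as_matrix()
def ray(n,u,v,z):
    K,c,M=cam(n); d=np.array([(u-K[0,2])/K[0,0],-(v-K[1,2])/K[1,1],-1.]); d=M@d
    return c+d*(z-c[2])/d[2]
def proj(n,P):
    K,c,M=cam(n); p=M.T@(np.asarray(P)-c); p=p/-p[2]
    return np.array([K[0,2]+K[0,0]*p[0],K[1,2]-K[1,1]*p[1]])
E
python3 - <<'E'
import cv2
a=cv2.imread('pics/top0.png')[140:250,280:400];cv2.imwrite('pics/t1.png',cv2.resize(a,None,fx=5,fy=5,interpolation=cv2.INTER_CUBIC))
a=cv2.imread('pics/scene0.png')[155:275,285:435];cv2.imwrite('pics/s1.png',cv2.resize(a,None,fx=5,fy=5,interpolation=cv2.INTER_CUBIC))
E
```

```text
(no output)
```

View pics/t1.png

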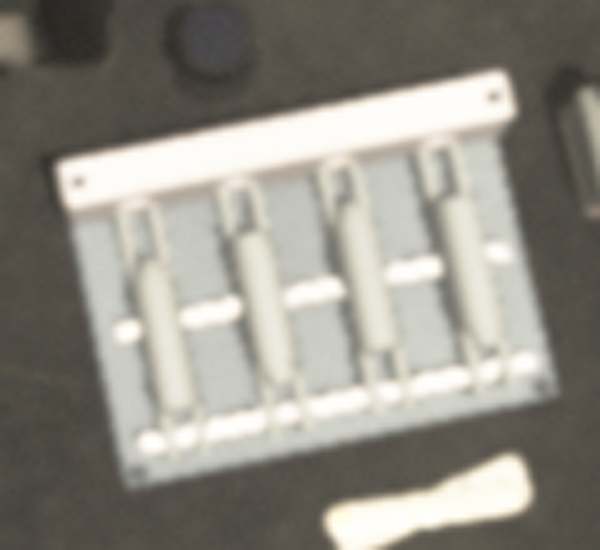

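View pics/s1.png

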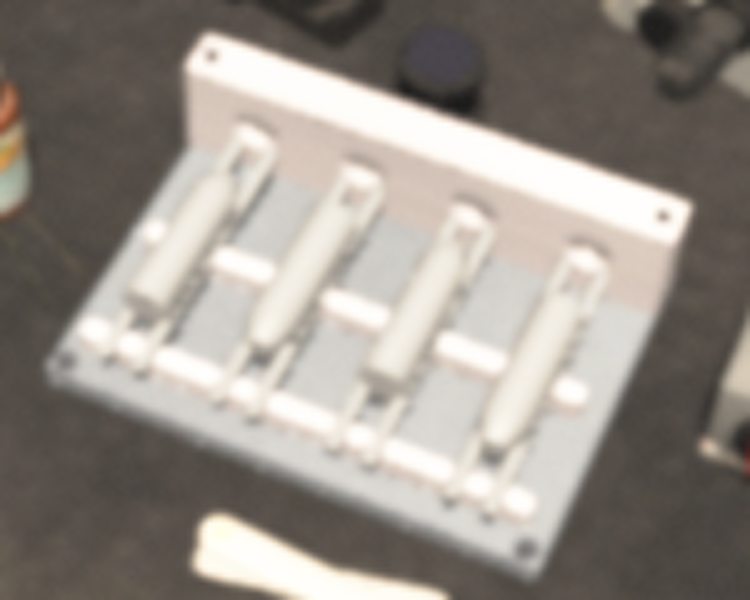

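Run:
```python
from h import *
def g(n,x,y,z):
    o=(280,140) if n=='top' else (285,155)
    return ray(n,o[0]+(x+.5)/5-.5,o[1]+(y+.5)/5-.5,z)
np.set_printoptions(precision=4,suppress=True)
L=[('top','screwL',78,182,.06),('top','screwR',493,97,.06),('top','baseFL',130,486,.012),('top','baseFR',556,395,.012),('top','bsL',140,475,.012),('top','bsR',541,388,.012),
('scene','screwL',211,55,.06),('scene','screwR',664,216,.06),('scene','bsL',67,360,.012),('scene','bsR',525,549,.012),
('top','p1n',176,408,.036),('top','p1f',148,260,.036),('top','p2n',283,380,.036),('top','p2f',248,235,.036),('top','p3n',380,348,.036),('top','p3f',352,205,.036),('top','p4n',487,345,.036),('top','p4f',455,195,.036),
('scene','drop',-8+0,180,.0),('scene','loupe',440,100,0),('top','loupe',213,40,.03)]
for l in L: print(l[0],l[1],g(l[0],*l[2:]))
print('mag',ray('top',405,170,.03),'dropper',ray('top',268,212,.05), 'feeler?',ray('top',365,242,.0))
def pr(a,b): 
    A=np.array(a)-b; return A, np.hypot(*A[:2]), np.arctan2(A[1],A[0])
for n,a,b in [('top',(78,182,.06),(493,97,.06)),('top',(140,475,.012),(541,388,.012)),('scene',(211,55,.06),(664,216,.06)),('scene',(67,360,.012),(525,549,.012))]:
    A=g(n,*a);B=g(n,*b);d=A-B;print(n,(A+B)/2,np.hypot(*d[:2]),np.arctan2(d[1],d[0])-np.pi/2)
```

```text
top screwL [0.5506 0.2058 0.06  ]
top screwR [0.5938 0.0193 0.06  ]
top baseFL [0.4184 0.1802 0.012 ]
top baseFR [ 0.4641 -0.0172  0.012 ]
top bsL [0.4236 0.1758 0.012 ]
top bsR [ 0.4672 -0.0102  0.012 ]
scene screwL [0.5537 0.2051 0.06  ]
scene screwR [0.5981 0.0176 0.06  ]
scene bsL [0.4281 0.175  0.012 ]
scene bsR [ 0.4714 -0.0115  0.012 ]
top p1n [0.4524 0.16   0.036 ]
top p1f [0.52  0.174 0.036]
top p2n [0.466  0.1117 0.036 ]
top p2f [0.5325 0.1284 0.036 ]
top p3n [0.4815 0.0677 0.036 ]
top p3f [0.5475 0.0807 0.036 ]
top p4n [0.4838 0.0188 0.036 ]
top p4f [0.5532 0.0332 0.036 ]
scene drop [0.482  0.2679 0.    ]
scene loupe [0.6368 0.1466 0.    ]
top loupe [0.626  0.1457 0.03  ]
mag [ 0.5766 -0.0482  0.03  ] dropper [0.4697 0.2646 0.05  ] feeler? [0.4094 0.0416 0.    ]
top [0.5722 0.1126 0.06  ] 0.19145723759388453 0.22770707684560176
top [0.4454 0.0828 0.012 ] 0.19104222630776416 0.23071487403420687
scene [0.5759 0.1113 0.06  ] 0.19269746984960753 0.23228520696370625
scene [0.4498 0.0817 0.012 ] 0.19150936159726903 0.22803915998299384
```

```bash
cat >> h.py <<'E'
np.set_printoptions(precision=4,suppress=True)
TH=0.2297; O=np.array([.5639,.1095])
ex=np.array([np.cos(TH),np.sin(TH)]);ey=np.array([-ex[1],ex[0]])
def w(x,y,z): return np.r_[O+x*ex+y*ey,z]
def torack(P): d=np.asarray(P)[:2]-O; return np.array([d@ex,d@ey,P[2]])
def go(x,y,z,rel=0.0):  # rel: 0 -> jaws along rack x (yaw TH+pi/2); rel added to yaw
    s=bot.state(); M=R.from_euler('xyz',s['orientation'])
    T=R.from_euler('xyz',[np.pi,0,TH+np.pi/2+rel])
    d=M.inv().apply(w(x,y,z)-s['tool_pos'])*1000
    print('d mm',d,'rv',(M.inv()*T).as_rotvec())
def st():
    s=bot.state();print('t',round(s['time'],2),'rack',torack(s['tool_pos'])*1000,'rpy',s['orientation'],'yawrel',s['orientation'][2]-TH-np.pi/2,'F',R.from_euler('z',-TH).apply(s['ft_force']),'w',s['gripper_width'],'q',s['q'])
E
python3 - <<'E'
from h import *
st();go(-.128,.072,.12)
a=cv2.imread('pics/top0.png')[130:200,370:440];b=cv2.imread('pics/scene0.png')[190:260,410:480]
cv2.imwrite('pics/mag.png',cv2.resize(np.hstack([a,b]),None,fx=5,fy=5,interpolation=cv2.INTER_CUBIC))
E
```

```text
t 0.1 rack [-278.4671  514.4338  237.9088] rpy [-3.14   -0.0003  2.8307] yawrel 1.030243085185277 F [ 0.2471  0.3811 -0.2688] w 0.08810167947304993 q [ 1.0536  0.1815  1.6079 -0.      1.3538 -0.2063]
d mm [-356.7325 -301.7378  118.2654] rv [-0.0016  0.0005  1.0302]
```

View pics/mag.png

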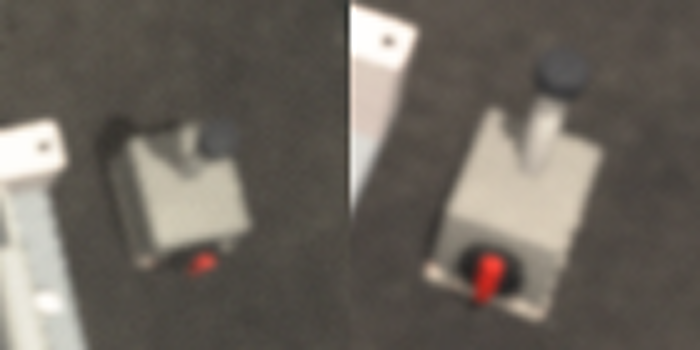

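>>> {"api": "step_arm", "payload": {
  "moves": [
    {"dx":-36,"dy":-30,"dz":6,"az":0.1},
    {"dx":-72,"dy":-60,"dz":12,"az":0.2},
    {"dx":-108,"dy":-90,"dz":24,"az":0.3},
    {"dx":-144,"dy":-120,"dz":36,"az":0.4},
    {"dx":-180,"dy":-150,"dz":48,"az":0.52},
    {"dx":-216,"dy":-180,"dz":60,"az":0.64},
    {"dx":-252,"dy":-210,"dz":72,"az":0.76},
    {"dx":-288,"dy":-240,"dz":90,"az":0.88},
    {"dx":-324,"dy":-271,"dz":105,"az":0.98},
    {"dx":-357,"dy":-302,"dz":118,"az":1.03}
  ],
  "hand": 1,
  "force": 20
}}

```text
invalid input at $.moves[0]: expected keys dx, dy, dz, ax, ay, az
```

Run:
```python
from h import *
st();go(-.128,.072,.031)
```

```text
t 0.1 rack [-278.4671  514.4338  237.9088] rpy [-3.14   -0.0003  2.8307] yawrel 1.030243085185277 F [ 0.2471  0.3811 -0.2688] w 0.08810167947304993 q [ 1.0536  0.1815  1.6079 -0.      1.3538 -0.2063]
d mm [-356.7608 -301.5992  207.2653] rv [-0.0016  0.0005  1.0302]
```

All keys are needed.

>>> {"api": "step_arm", "payload": {
  "moves": [
    {"dx":-36,"dy":-30,"dz":6,"ax":0,"ay":0,"az":0.1},
    {"dx":-72,"dy":-60,"dz":12,"ax":0,"ay":0,"az":0.2},
    {"dx":-108,"dy":-90,"dz":24,"ax":0,"ay":0,"az":0.3},
    {"dx":-144,"dy":-120,"dz":36,"ax":0,"ay":0,"az":0.4},
    {"dx":-180,"dy":-150,"dz":48,"ax":0,"ay":0,"az":0.52},
    {"dx":-216,"dy":-180,"dz":60,"ax":0,"ay":0,"az":0.64},
    {"dx":-252,"dy":-210,"dz":72,"ax":0,"ay":0,"az":0.76},
    {"dx":-288,"dy":-240,"dz":90,"ax":0,"ay":0,"az":0.88},
    {"dx":-324,"dy":-271,"dz":105,"ax":0,"ay":0,"az":0.98},
    {"dx":-357,"dy":-302,"dz":118,"ax":0,"ay":0,"az":1.03}
  ],
  "hand": 1,
  "force": 20
}}

```text
time: 1.1
tool_pos: [0.4235, 0.1483, 0.1195]
orientation: [-3.14, 0.001, 1.797]
ft_force: [0.8, -0.7, -0.5]
gripper_width: 0.0101
```

Run:
```python
from h import *
st();go(-.128,.072,.031)
```

```text
t 1.1 rack [-127.858    69.6932  119.5106] rpy [-3.1404  0.0011  1.797 ] yawrel -0.0034767614828308258 F [ 0.6266 -0.8688 -0.484 ] w 0.010078787334528045 q [ 0.072   0.0494  2.0175 -0.0015  1.0757 -0.1535]
d mm [ 2.4056 -0.0467 88.5081] rv [-0.0012  0.0011 -0.0035]
```

>>> {"api": "step_arm", "payload": {
  "moves": [
    {"dx":2.4,"dy":0,"dz":30,"ax":0,"ay":0,"az":0},
    {"dx":2.4,"dy":0,"dz":60,"ax":0,"ay":0,"az":0},
    {"dx":2.4,"dy":0,"dz":80,"ax":0,"ay":0,"az":0},
    {"dx":2.4,"dy":0,"dz":88,"ax":0,"ay":0,"az":0},
    {"dx":2.4,"dy":0,"dz":88,"ax":0,"ay":0,"az":0},
    {"dx":2.4,"dy":5,"dz":88,"ax":0,"ay":0,"az":0},
    {"dx":2.4,"dy":10,"dz":88,"ax":0,"ay":0,"az":0},
    {"dx":2.4,"dy":15,"dz":88,"ax":0,"ay":0,"az":0},
    {"dx":2.4,"dy":20,"dz":88,"ax":0,"ay":0,"az":0},
    {"dx":2.4,"dy":25,"dz":88,"ax":0,"ay":0,"az":0}
  ]
}}

```text
time: 2.1
tool_pos: [0.4477, 0.1563, 0.0318]
orientation: [-3.141, 0.001, 1.797]
ft_force: [-1.6, -0.6, -0.1]
gripper_width: 0.0003
```

Run:
```python
from h import *
st();go(-.092,.072,.031)
cv2.imwrite('pics/s2.png',viewer.read_camera('scene')[:,:,::-1])
a=cv2.imread('pics/s2.png')[120:280,270:450];cv2.imwrite('pics/s2.png',cv2.resize(a,None,fx=4,fy=4,interpolation=cv2.INTER_CUBIC))
```

```text
t 2.1 rack [-102.4809   71.9904   31.7807] rpy [-3.1405  0.0012  1.7972] yawrel -0.003248413991067567 F [-1.6399 -0.1848 -0.0981] w 0.00026672297584543066 q [ 0.0856  0.2688  1.9895 -0.0017  0.8841 -0.1398]
d mm [ 0.0445 10.4816  0.7695] rv [-0.0011  0.0011 -0.0032]
```

View pics/s2.png

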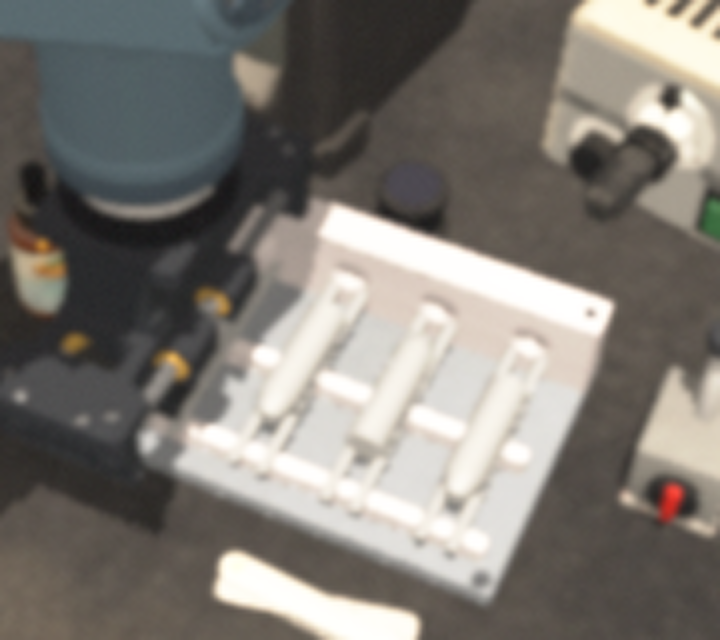

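>>> {"api": "step_arm", "payload": {
  "moves": [
    {"dx":0,"dy":3,"dz":0,"ax":0,"ay":0,"az":0},
    {"dx":0,"dy":6,"dz":0,"ax":0,"ay":0,"az":0},
    {"dx":0,"dy":8,"dz":0,"ax":0,"ay":0,"az":0},
    {"dx":0,"dy":9,"dz":0,"ax":0,"ay":0,"az":0},
    {"dx":0,"dy":10,"dz":0,"ax":0,"ay":0,"az":0},
    {"dx":0,"dy":11,"dz":0,"ax":0,"ay":0,"az":0},
    {"dx":0,"dy":12,"dz":0,"ax":0,"ay":0,"az":0},
    {"dx":0,"dy":13,"dz":0,"ax":0,"ay":0,"az":0},
    {"dx":0,"dy":13,"dz":0,"ax":0,"ay":0,"az":0},
    {"dx":0,"dy":13,"dz":0,"ax":0,"ay":0,"az":0}
  ]
}}

```text
time: 3.15
tool_pos: [0.4615, 0.1593, 0.0319]
orientation: [3.141, 0.001, 1.797]
ft_force: [0.1, -0.3, 0.2]
gripper_width: 0.0006
```

Run:
```python
from h import *
st()
```

```text
t 3.15 rack [-88.4184  71.7788  31.942 ] rpy [3.1412 0.0012 1.797 ] yawrel -0.0034968077281309906 F [ 0.0626 -0.2748  0.151 ] w 0.0006071501697405838 q [ 0.0894  0.2934  1.9558 -0.0015  0.8918 -0.1359]
```

>>> {"api": "step_arm", "payload": {
  "moves": [
    {"dx":0,"dy":1,"dz":0,"ax":0,"ay":0,"az":0},
    {"dx":0,"dy":1.5,"dz":0,"ax":0,"ay":0,"az":0},
    {"dx":0,"dy":2,"dz":0,"ax":0,"ay":0,"az":0},
    {"dx":0,"dy":2.5,"dz":0,"ax":0,"ay":0,"az":0},
    {"dx":0,"dy":3,"dz":0,"ax":0,"ay":0,"az":0},
    {"dx":0,"dy":3.5,"dz":0,"ax":0,"ay":0,"az":0},
    {"dx":0,"dy":4,"dz":0,"ax":0,"ay":0,"az":0},
    {"dx":0,"dy":4.5,"dz":0,"ax":0,"ay":0,"az":0},
    {"dx":0,"dy":5,"dz":0,"ax":0,"ay":0,"az":0},
    {"dx":0,"dy":5,"dz":0,"ax":0,"ay":0,"az":0}
  ]
}}

```text
time: 4.15
tool_pos: [0.4664, 0.1604, 0.0319]
orientation: [3.141, 0.001, 1.797]
ft_force: [0.1, 0.3, 0.1]
gripper_width: 0.0005
```

Run:
```python
from h import *
st()
```

```text
t 4.15 rack [-83.3415  71.7583  31.9364] rpy [3.1411 0.0012 1.797 ] yawrel -0.0035327747282838384 F [0.2014 0.2923 0.1392] w 0.0004971663454976951 q [ 0.0908  0.3026  1.9432 -0.0015  0.8951 -0.1344]
```

>>> {"api": "step_arm", "payload": {
  "moves": [
    {"dx":0,"dy":1,"dz":0,"ax":0,"ay":0,"az":0},
    {"dx":0,"dy":1.5,"dz":0,"ax":0,"ay":0,"az":0},
    {"dx":0,"dy":2,"dz":0,"ax":0,"ay":0,"az":0},
    {"dx":0,"dy":2.5,"dz":0,"ax":0,"ay":0,"az":0},
    {"dx":0,"dy":3,"dz":0,"ax":0,"ay":0,"az":0},
    {"dx":0,"dy":3.5,"dz":0,"ax":0,"ay":0,"az":0},
    {"dx":0,"dy":4,"dz":0,"ax":0,"ay":0,"az":0},
    {"dx":0,"dy":4.5,"dz":0,"ax":0,"ay":0,"az":0},
    {"dx":0,"dy":4.5,"dz":0,"ax":0,"ay":0,"az":0},
    {"dx":0,"dy":4.5,"dz":0,"ax":0,"ay":0,"az":0}
  ]
}}

```text
time: 5.15
tool_pos: [0.4709, 0.1614, 0.032]
orientation: [3.141, 0.001, 1.797]
ft_force: [-0.4, -0.0, -0.7]
gripper_width: 0.0002
```

Run:
```python
from h import *
st()
```

```text
t 5.15 rack [-78.7029  71.7131  31.9917] rpy [3.1408 0.0013 1.797 ] yawrel -0.0034867525516815157 F [-0.4024  0.0912 -0.6608] w 0.00022465312487645448 q [ 0.0921  0.3108  1.9318 -0.0015  0.898  -0.1332]
```

>>> {"api": "step_arm", "payload": {
  "moves": [
    {"dx":0,"dy":0.5,"dz":0,"ax":0,"ay":0,"az":0},
    {"dx":0,"dy":1,"dz":0,"ax":0,"ay":0,"az":0},
    {"dx":0,"dy":1.5,"dz":0,"ax":0,"ay":0,"az":0},
    {"dx":0,"dy":2,"dz":0,"ax":0,"ay":0,"az":0},
    {"dx":0,"dy":2.5,"dz":0,"ax":0,"ay":0,"az":0},
    {"dx":0,"dy":3,"dz":0,"ax":0,"ay":0,"az":0},
    {"dx":0,"dy":3,"dz":0,"ax":0,"ay":0,"az":0},
    {"dx":0,"dy":3,"dz":0,"ax":0,"ay":0,"az":0},
    {"dx":0,"dy":3,"dz":0,"ax":0,"ay":0,"az":0},
    {"dx":0,"dy":3,"dz":0,"ax":0,"ay":0,"az":0}
  ]
}}

```text
time: 6.15
tool_pos: [0.4739, 0.1621, 0.032]
orientation: [3.141, 0.001, 1.797]
ft_force: [-0.2, -0.2, -0.0]
gripper_width: 0.0003
```

Run:
```python
from h import *
st()
cv2.imwrite('pics/s3.png',viewer.read_camera('scene')[:,:,::-1])
a=cv2.imread('pics/s3.png')[120:280,270:450];cv2.imwrite('pics/s3.png',cv2.resize(a,None,fx=4,fy=4,interpolation=cv2.INTER_CUBIC))
```

```text
t 6.15 rack [-75.6777  71.6938  32.0076] rpy [3.1407 0.0013 1.7969] yawrel -0.0035993236171913967 F [-0.2069 -0.1537 -0.0281] w 0.00027181967616702116 q [ 0.0928  0.3162  1.9243 -0.0015  0.9001 -0.1323]
```

View pics/s3.png

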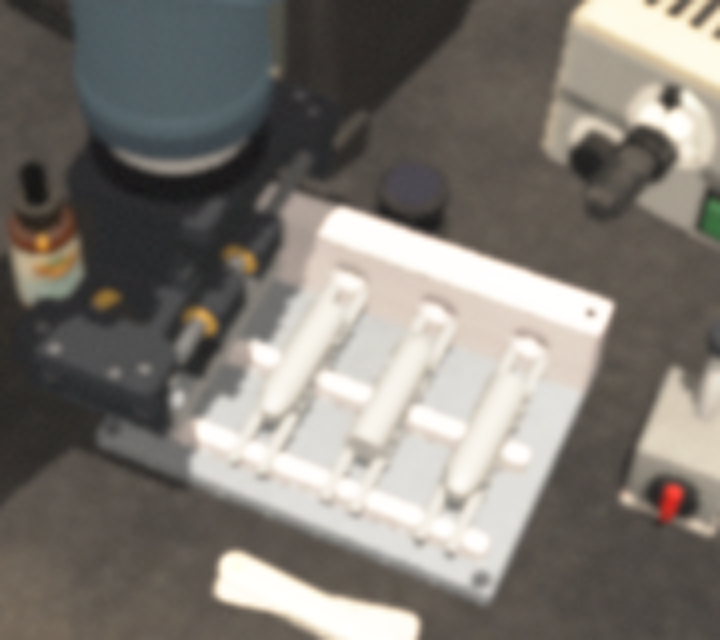

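>>> {"api": "step_arm", "payload": {
  "moves": [
    {"dx":0,"dy":0.4,"dz":0,"ax":0,"ay":0,"az":0},
    {"dx":0,"dy":0.8,"dz":0,"ax":0,"ay":0,"az":0},
    {"dx":0,"dy":1.2,"dz":0,"ax":0,"ay":0,"az":0},
    {"dx":0,"dy":1.6,"dz":0,"ax":0,"ay":0,"az":0},
    {"dx":0,"dy":2,"dz":0,"ax":0,"ay":0,"az":0},
    {"dx":0,"dy":2.4,"dz":0,"ax":0,"ay":0,"az":0},
    {"dx":0,"dy":2.8,"dz":0,"ax":0,"ay":0,"az":0},
    {"dx":0,"dy":3.2,"dz":0,"ax":0,"ay":0,"az":0},
    {"dx":0,"dy":3.6,"dz":0,"ax":0,"ay":0,"az":0},
    {"dx":0,"dy":4,"dz":0,"ax":0,"ay":0,"az":0}
  ]
}}

```text
time: 7.2
tool_pos: [0.475, 0.1625, 0.0315]
orientation: [-3.136, 0.001, 1.797]
ft_force: [-12.1, -4.1, 10.3]
gripper_width: 0.0004
```

Run:
```python
from h import *
st()
```

```text
t 7.2 rack [-74.4401  71.8785  31.5487] rpy [-3.1363  0.0011  1.7975] yawrel -0.002998603556226387 F [-12.7486  -1.252   10.3358] w 0.00037373628211948695 q [ 0.094   0.3228  1.9164 -0.0023  0.9075 -0.1313]
```

>>> {"api": "step_arm", "payload": {
  "moves": [
    {"dx":0,"dy":-10,"dz":0,"ax":0,"ay":0,"az":0},
    {"dx":0,"dy":-42,"dz":-10,"ax":0,"ay":0,"az":0},
    {"dx":0,"dy":-42,"dz":-35,"ax":0,"ay":0,"az":0},
    {"dx":-35,"dy":-42,"dz":-35,"ax":0,"ay":0,"az":0},
    {"dx":-75,"dy":-42,"dz":-35,"ax":0,"ay":0,"az":0},
    {"dx":-96,"dy":-42,"dz":-35,"ax":0,"ay":0,"az":0},
    {"dx":-96,"dy":-42,"dz":-15,"ax":0,"ay":0,"az":0},
    {"dx":-96,"dy":-42,"dz":0,"ax":0,"ay":0,"az":0},
    {"dx":-96,"dy":-42,"dz":0,"ax":0,"ay":0,"az":0},
    {"dx":-96,"dy":-35,"dz":0,"ax":0,"ay":0,"az":0}
  ]
}}

```text
time: 8.2
tool_pos: [0.4621, 0.0612, 0.0319]
orientation: [-3.136, 0.001, 1.797]
ft_force: [0.7, -0.1, -0.9]
gripper_width: 0.0006
```

Run:
```python
from h import *
st();go(-.095,-.024,.031)
cv2.imwrite('pics/s4.png',viewer.read_camera('scene')[:,:,::-1])
a=cv2.imread('pics/s4.png')[120:280,270:450];cv2.imwrite('pics/s4.png',cv2.resize(a,None,fx=4,fy=4,interpolation=cv2.INTER_CUBIC))
cv2.imwrite('pics/t4.png',viewer.read_camera('top')[:,:,::-1])
a=cv2.imread('pics/t4.png')[140:250,280:400];cv2.imwrite('pics/t4.png',cv2.resize(a,None,fx=5,fy=5,interpolation=cv2.INTER_CUBIC))
```

```text
t 8.2 rack [-110.1332  -23.8481   31.8734] rpy [-3.1356  0.0009  1.7974] yawrel -0.0031326756798002453 F [ 0.6811 -0.3013 -0.8742] w 0.0006307580494598652 q [-0.1218  0.2563  2.006  -0.0037  0.8846 -0.346 ]
d mm [-0.1037 15.1385  0.7835] rv [-0.0059  0.0009 -0.0031]
```

View pics/s4.png

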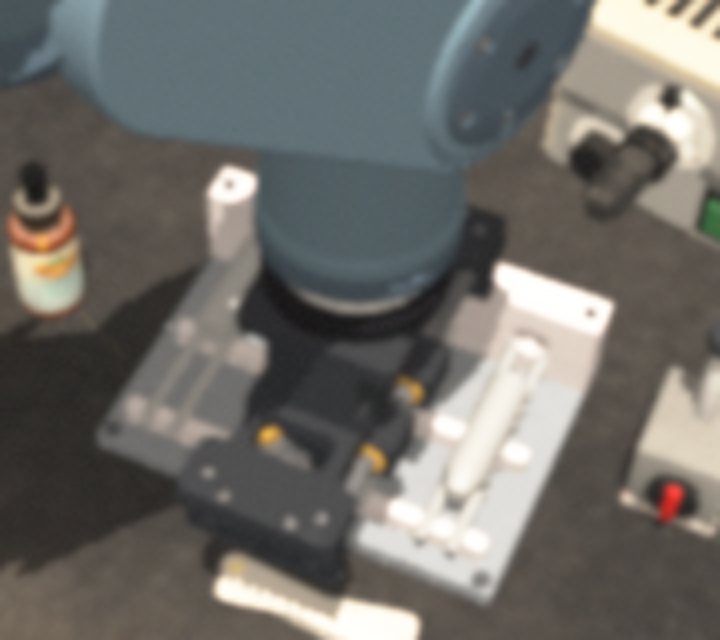

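View pics/t4.png

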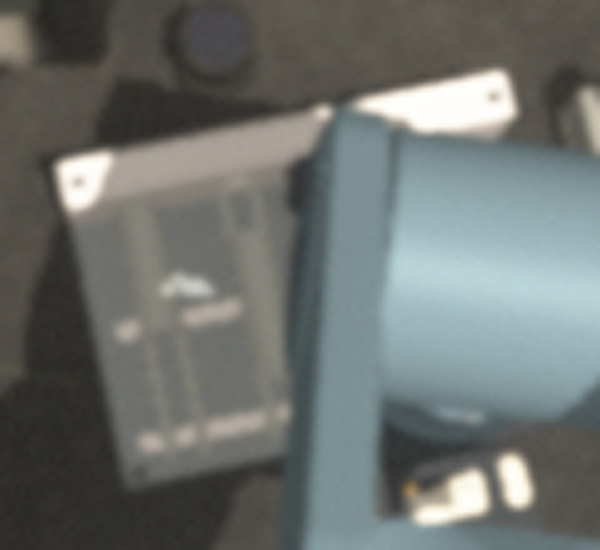

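>>> {"api": "step_arm", "payload": {
  "moves": [
    {"dx":0,"dy":4,"dz":0,"ax":0.005,"ay":0,"az":0},
    {"dx":0,"dy":8,"dz":0,"ax":0.005,"ay":0,"az":0},
    {"dx":0,"dy":12,"dz":0,"ax":0.005,"ay":0,"az":0},
    {"dx":0,"dy":16,"dz":0,"ax":0.005,"ay":0,"az":0},
    {"dx":0,"dy":20,"dz":0,"ax":0.005,"ay":0,"az":0},
    {"dx":0,"dy":23,"dz":0,"ax":0.005,"ay":0,"az":0},
    {"dx":0,"dy":25,"dz":0,"ax":0.005,"ay":0,"az":0},
    {"dx":0,"dy":26,"dz":0,"ax":0.005,"ay":0,"az":0},
    {"dx":0,"dy":27,"dz":0,"ax":0.005,"ay":0,"az":0},
    {"dx":0,"dy":28,"dz":0,"ax":0.005,"ay":0,"az":0}
  ]
}}

```text
time: 9.3
tool_pos: [0.4917, 0.0675, 0.0329]
orientation: [-3.134, 0.002, 1.798]
ft_force: [-1.0, 0.7, 1.5]
gripper_width: 0.0003
```

Run:
```python
from h import *
st()
```

```text
t 9.3 rack [-79.8528 -24.4318  32.8528] rpy [-3.1341  0.0021  1.7978] yawrel -0.0026805947259094243 F [-0.7713  0.9328  1.5255] w 0.00033628409055331507 q [-0.1003  0.3109  1.9293 -0.0056  0.9079 -0.3239]
```

>>> {"api": "step_arm", "payload": {
  "moves": [
    {"dx":0,"dy":1,"dz":1,"ax":-0.006,"ay":0,"az":0},
    {"dx":0,"dy":2,"dz":1,"ax":-0.006,"ay":0,"az":0},
    {"dx":0,"dy":3,"dz":1,"ax":-0.006,"ay":0,"az":0},
    {"dx":0,"dy":4,"dz":1,"ax":-0.006,"ay":0,"az":0},
    {"dx":0,"dy":4.5,"dz":1,"ax":-0.006,"ay":0,"az":0},
    {"dx":0,"dy":5,"dz":1,"ax":-0.006,"ay":0,"az":0},
    {"dx":0,"dy":5.5,"dz":1,"ax":-0.006,"ay":0,"az":0},
    {"dx":0,"dy":6,"dz":1,"ax":-0.006,"ay":0,"az":0},
    {"dx":0,"dy":6.5,"dz":1,"ax":-0.006,"ay":0,"az":0},
    {"dx":0,"dy":6.8,"dz":1,"ax":-0.006,"ay":0,"az":0}
  ]
}}

```text
time: 10.3
tool_pos: [0.4968, 0.0688, 0.0315]
orientation: [-3.136, 0.002, 1.798]
ft_force: [-9.1, -3.1, 7.1]
gripper_width: 0.0003
```

Run:
```python
from h import *
st()
```

```text
t 10.3 rack [-74.6539 -24.3515  31.5229] rpy [-3.1364  0.0018  1.7982] yawrel -0.002331721829580191 F [-9.5757 -0.9886  7.1104] w 0.00025168276689821635 q [-0.0974  0.3216  1.9182 -0.0043  0.9062 -0.3221]
```

```bash
python3 - <<'E'
from h import *
for n,o,L in [('scene',(285,155),[('p1n',148,305),('p1f',225,165),('p2n',262,343),('p2f',350,190),('p3n',385,383),('p3f',458,235),('p4n',493,445),('p4f',572,285)]),('top',(280,140),[('p2n',283,380),('p2f',248,235),('p4n',487,345),('p4f',455,195)])]:
    for l in L: print(n,l[0],torack(ray(n,o[0]+(l[1]+.5)/5-.5,o[1]+(l[2]+.5)/5-.5,.036))*1000)
E
python3 - <<'E'
import cv2
a=cv2.imread('pics/scene0.png')[185:260,325:415];cv2.imwrite('pics/s5.png',cv2.resize(a,None,fx=8,fy=8,interpolation=cv2.INTER_CUBIC))
E
```

```text
scene p1n [-94.9606  69.448   36.    ]
scene p1f [-19.8779  73.7433  36.    ]
scene p2n [-91.9217  22.2823  36.    ]
scene p2f [-9.8662 22.9618 36.    ]
scene p3n [-88.3278 -26.9671  36.    ]
scene p3f [-12.1779 -24.5999  36.    ]
scene p4n [-96.0476 -73.4251  36.    ]
scene p4f [-15.6553 -73.511   36.    ]
top p2n [-94.8021  24.4529  36.    ]
top p2f [-26.2729  25.5727  36.    ]
top p4n [-98.6714 -70.061   36.    ]
top p4f [-27.8094 -71.8424  36.    ]
```

View pics/s5.png

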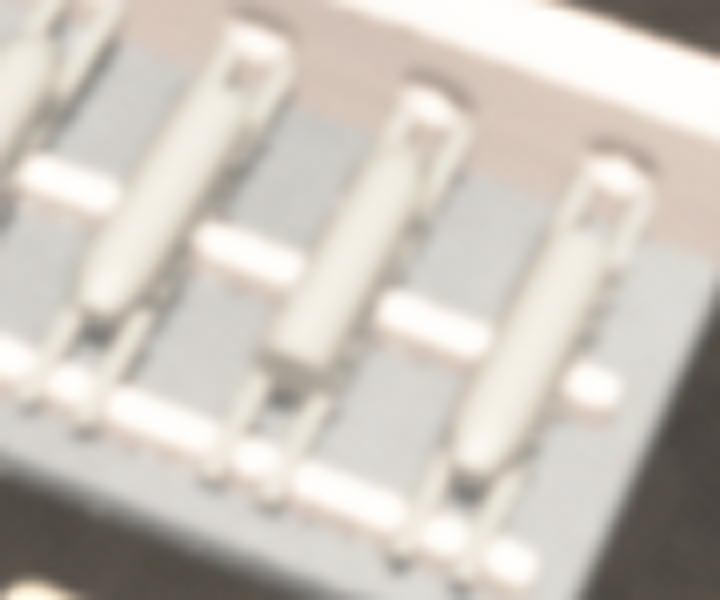

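>>> {"api": "step_arm", "payload": {
  "moves": [
    {"dx":0,"dy":-8,"dz":0,"ax":0,"ay":0,"az":0},
    {"dx":0,"dy":-12,"dz":-40,"ax":-0.005,"ay":0,"az":0},
    {"dx":0,"dy":-12,"dz":-75,"ax":-0.005,"ay":0,"az":0},
    {"dx":-20,"dy":0,"dz":-80,"ax":-0.005,"ay":0,"az":0},
    {"dx":-47,"dy":13,"dz":-80,"ax":-0.005,"ay":0,"az":0},
    {"dx":-47,"dy":13,"dz":-80,"ax":-0.005,"ay":0,"az":0},
    {"dx":-47,"dy":13,"dz":-80,"ax":-0.005,"ay":0,"az":0},
    {"dx":-47,"dy":13,"dz":-80,"ax":-0.005,"ay":0,"az":0},
    {"dx":-47,"dy":13,"dz":-80,"ax":-0.005,"ay":0,"az":0},
    {"dx":-47,"dy":13,"dz":-80,"ax":-0.005,"ay":0,"az":0}
  ],
  "hand": 0.07
}}

```text
time: 11.3
tool_pos: [0.5199, 0.0267, 0.1113]
orientation: [-3.141, 0.002, 1.799]
ft_force: [1.2, 0.2, -0.4]
gripper_width: 0.0785
```

Run:
```python
from h import *
st();go(-.061,-.072,.031)
for n in('scene','top'):
  cv2.imwrite('pics/a.png',viewer.read_camera(n)[:,:,::-1])
  a=cv2.imread('pics/a.png')[130:270,270:440];cv2.imwrite(f'pics/{n}6.png',cv2.resize(a,None,fx=4,fy=4,interpolation=cv2.INTER_CUBIC))
```

```text
t 11.3 rack [-61.6961 -70.5562 111.3143] rpy [-3.141   0.0015  1.7989] yawrel -0.00154990598862903 F [ 1.2222 -0.1098 -0.3676] w 0.07845713476482208 q [-0.1758  0.2167  1.8465 -0.0019  1.0784 -0.4031]
d mm [-1.3185  0.7466 80.316 ] rv [-0.0006  0.0015 -0.0016]
```

View pics/scene6.png

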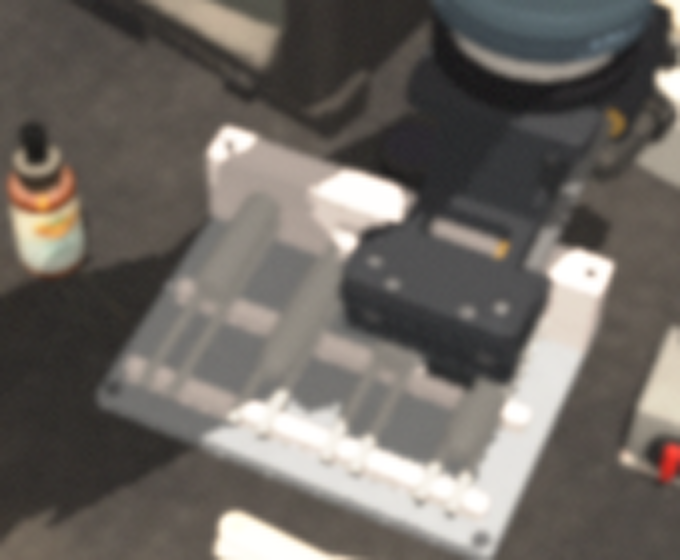

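View pics/top6.png

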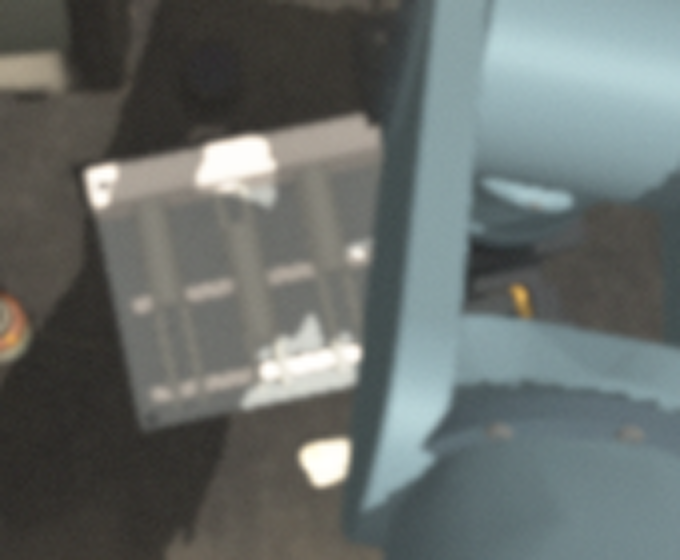

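>>> {"api": "step_arm", "payload": {
  "moves": [
    {"dx":-1.3,"dy":0.5,"dz":20,"ax":0,"ay":0,"az":0},
    {"dx":-1.3,"dy":0.5,"dz":40,"ax":0,"ay":0,"az":0},
    {"dx":-1.3,"dy":0.5,"dz":55,"ax":0,"ay":0,"az":0},
    {"dx":-1.3,"dy":0.5,"dz":60,"ax":0,"ay":0,"az":0},
    {"dx":-1.3,"dy":0.5,"dz":63,"ax":0,"ay":0,"az":0},
    {"dx":-1.3,"dy":0.5,"dz":65,"ax":0,"ay":0,"az":0},
    {"dx":-1.3,"dy":0.5,"dz":67,"ax":0,"ay":0,"az":0},
    {"dx":-1.3,"dy":0.5,"dz":69,"ax":0,"ay":0,"az":0},
    {"dx":-1.3,"dy":0.5,"dz":70,"ax":0,"ay":0,"az":0},
    {"dx":-1.3,"dy":0.5,"dz":71,"ax":0,"ay":0,"az":0}
  ]
}}

```text
time: 12.4
tool_pos: [0.521, 0.0253, 0.0406]
orientation: [3.142, 0.002, 1.799]
ft_force: [-0.2, 0.2, -1.0]
gripper_width: 0.082
```

Run:
```python
from h import *
st();go(-.061,-.072,.031)
for n in('scene',):
  cv2.imwrite('pics/a.png',viewer.read_camera(n)[:,:,::-1])
  a=cv2.imread('pics/a.png')[130:270,270:440];cv2.imwrite(f'pics/{n}7.png',cv2.resize(a,None,fx=4,fy=4,interpolation=cv2.INTER_CUBIC))
```

```text
t 12.4 rack [-60.8967 -72.2356  40.5886] rpy [3.1416 0.0018 1.7988] yawrel -0.0016690635051059832 F [-0.1333  0.2438 -1.0248] w 0.08202072226448492 q [-0.1782  0.338   1.8697 -0.0021  0.9331 -0.405 ]
d mm [ 0.253  -0.1037  9.5882] rv [-0.      0.0018 -0.0017]
```

View pics/scene7.png

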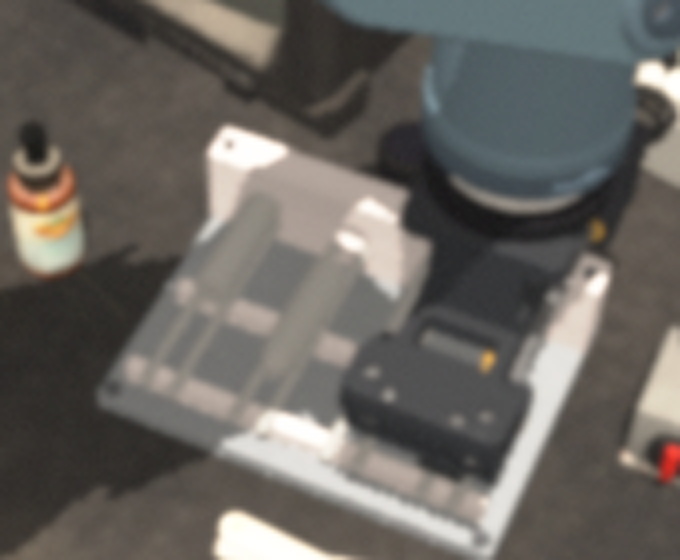

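>>> {"api": "step_arm", "payload": {
  "moves": [
    {"dx":0,"dy":0,"dz":2,"ax":0,"ay":0,"az":0},
    {"dx":0,"dy":0,"dz":4,"ax":0,"ay":0,"az":0},
    {"dx":0,"dy":0,"dz":6,"ax":0,"ay":0,"az":0},
    {"dx":0,"dy":0,"dz":7,"ax":0,"ay":0,"az":0},
    {"dx":0,"dy":0,"dz":8,"ax":0,"ay":0,"az":0},
    {"dx":0,"dy":0,"dz":9,"ax":0,"ay":0,"az":0},
    {"dx":0,"dy":0,"dz":9.5,"ax":0,"ay":0,"az":0},
    {"dx":0,"dy":0,"dz":9.5,"ax":0,"ay":0,"az":0},
    {"dx":0,"dy":0,"dz":9.5,"ax":0,"ay":0,"az":0},
    {"dx":0,"dy":0,"dz":9.5,"ax":0,"ay":0,"az":0}
  ]
}}

```text
time: 13.45
tool_pos: [0.521, 0.0253, 0.031]
orientation: [-3.141, 0.002, 1.799]
ft_force: [0.2, -0.3, 0.5]
gripper_width: 0.0821
```

Run:
```python
from h import *
st()
```

```text
t 13.45 rack [-60.9583 -72.2587  30.9754] rpy [-3.1415  0.0018  1.7987] yawrel -0.001767763571441483 F [ 0.1617 -0.3732  0.5318] w 0.08210178772234705 q [-0.1783  0.3558  1.8713 -0.0021  0.9138 -0.4049]
```

>>> {"api": "step_arm", "payload": {
  "moves": [
    {"dx":0,"dy":0,"dz":0,"ax":0,"ay":0,"az":0},
    {"dx":0,"dy":0,"dz":0,"ax":0,"ay":0,"az":0},
    {"dx":0,"dy":0,"dz":0,"ax":0,"ay":0,"az":0},
    {"dx":0,"dy":0,"dz":0,"ax":0,"ay":0,"az":0},
    {"dx":0,"dy":0,"dz":0,"ax":0,"ay":0,"az":0},
    {"dx":0,"dy":0,"dz":0,"ax":0,"ay":0,"az":0},
    {"dx":0,"dy":0,"dz":0,"ax":0,"ay":0,"az":0},
    {"dx":0,"dy":0,"dz":0,"ax":0,"ay":0,"az":0},
    {"dx":0,"dy":0,"dz":-2,"ax":0,"ay":0,"az":0},
    {"dx":0,"dy":0,"dz":-4,"ax":0,"ay":0,"az":0}
  ],
  "hand": 1,
  "force": 25
}}

```text
time: 14.45
tool_pos: [0.5203, 0.0253, 0.0347]
orientation: [-3.14, 0.001, 1.799]
ft_force: [0.2, -0.3, -1.7]
gripper_width: 0.0696
```

Run:
```python
from h import *
st()
```

```text
t 14.45 rack [-61.5716 -72.0358  34.7091] rpy [-3.1402  0.0013  1.7988] yawrel -0.001713845439723416 F [ 0.0856 -0.365  -1.6611] w 0.06964607263407022 q [-0.1784  0.3485  1.8713 -0.0022  0.9226 -0.405 ]
```

>>> {"api": "step_arm", "payload": {
  "moves": [
    {"dx":0,"dy":0,"dz":-20,"ax":0,"ay":0,"az":0},
    {"dx":0,"dy":0,"dz":-45,"ax":0,"ay":0,"az":0.05},
    {"dx":0,"dy":0,"dz":-70,"ax":0,"ay":0,"az":0.15},
    {"dx":0,"dy":0,"dz":-75,"ax":0,"ay":0,"az":0.29},
    {"dx":0,"dy":0,"dz":-75,"ax":0,"ay":0,"az":0.43},
    {"dx":0,"dy":0,"dz":-75,"ax":0,"ay":0,"az":0.57},
    {"dx":0,"dy":0,"dz":-75,"ax":0,"ay":0,"az":0.71},
    {"dx":0,"dy":0,"dz":-75,"ax":0,"ay":0,"az":0.85},
    {"dx":0,"dy":0,"dz":-75,"ax":0,"ay":0,"az":0.99},
    {"dx":0,"dy":0,"dz":-75,"ax":0,"ay":0,"az":1.13}
  ]
}}

```text
time: 15.45
tool_pos: [0.52, 0.0255, 0.1095]
orientation: [3.142, 0.002, 0.663]
ft_force: [0.4, -0.0, -1.4]
gripper_width: 0.0694
```

>>> {"api": "step_arm", "payload": {
  "moves": [
    {"dx":0,"dy":0,"dz":0,"ax":0,"ay":0,"az":0.14},
    {"dx":0,"dy":0,"dz":0,"ax":0,"ay":0,"az":0.28},
    {"dx":0,"dy":0,"dz":0,"ax":0,"ay":0,"az":0.42},
    {"dx":0,"dy":0,"dz":0,"ax":0,"ay":0,"az":0.56},
    {"dx":0,"dy":0,"dz":0,"ax":0,"ay":0,"az":0.7},
    {"dx":0,"dy":0,"dz":0,"ax":0,"ay":0,"az":0.84},
    {"dx":0,"dy":0,"dz":0,"ax":0,"ay":0,"az":0.98},
    {"dx":0,"dy":0,"dz":0,"ax":0,"ay":0,"az":1.12},
    {"dx":0,"dy":0,"dz":0,"ax":0,"ay":0,"az":1.26},
    {"dx":0,"dy":0,"dz":0,"ax":0,"ay":0,"az":1.4}
  ]
}}

```text
time: 16.45
tool_pos: [0.5195, 0.0256, 0.1093]
orientation: [3.139, 0.001, -0.743]
ft_force: [-0.1, -0.5, -2.2]
gripper_width: 0.0696
```

Run:
```python
from h import *
st();go(-.064,-.072,.05,-np.pi)
```

```text
t 16.45 rack [-62.314  -71.6275 109.345 ] rpy [ 3.1386  0.0011 -0.7427] yawrel -2.543232204996748 F [-0.1772 -0.4584 -2.2062] w 0.06964381931331699 q [-0.1781  0.2205  1.8466 -0.0022  1.077   2.1365]
d mm [-0.5779  1.4281 59.3501] rv [0.0032 0.0002 0.5984]
```

>>> {"api": "step_arm", "payload": {
  "moves": [
    {"dx":-0.6,"dy":1.4,"dz":0,"ax":0,"ay":0,"az":0.13},
    {"dx":-0.6,"dy":1.4,"dz":0,"ax":0,"ay":0,"az":0.26},
    {"dx":-0.6,"dy":1.4,"dz":0,"ax":0,"ay":0,"az":0.39},
    {"dx":-0.6,"dy":1.4,"dz":5,"ax":0,"ay":0,"az":0.52},
    {"dx":-0.6,"dy":1.4,"dz":15,"ax":0.003,"ay":0,"az":0.598},
    {"dx":-0.6,"dy":1.4,"dz":30,"ax":0.003,"ay":0,"az":0.598},
    {"dx":-0.6,"dy":1.4,"dz":45,"ax":0.003,"ay":0,"az":0.598},
    {"dx":-0.6,"dy":1.4,"dz":60,"ax":0.003,"ay":0,"az":0.598},
    {"dx":-0.6,"dy":1.4,"dz":66,"ax":0.003,"ay":0,"az":0.598},
    {"dx":-0.6,"dy":1.4,"dz":66,"ax":0.003,"ay":0,"az":0.598}
  ]
}}

```text
time: 17.45
tool_pos: [0.517, 0.025, 0.0425]
orientation: [3.139, 0.001, -1.341]
ft_force: [0.1, -0.8, -0.1]
gripper_width: 0.0693
```

Run:
```python
from h import *
st();go(-.064,-.072,.0315,-np.pi)
```

```text
t 17.45 rack [-64.9414 -71.6324  42.4711] rpy [ 3.1391  0.001  -1.3408] yawrel -3.141334156907029 F [-0.1025 -0.8305 -0.0657] w 0.06931275797911776 q [-0.1813  0.3288  1.8774 -0.      0.938   2.7303]
d mm [ 0.3794 -0.9682 10.9684] rv [0.0025 0.001  0.0003]
```

>>> {"api": "step_arm", "payload": {
  "moves": [
    {"dx":0.4,"dy":0,"dz":3,"ax":0.002,"ay":0,"az":0},
    {"dx":0.4,"dy":0,"dz":5,"ax":0.002,"ay":0,"az":0},
    {"dx":0.4,"dy":0,"dz":7,"ax":0.002,"ay":0,"az":0},
    {"dx":0.4,"dy":0,"dz":8,"ax":0.002,"ay":0,"az":0},
    {"dx":0.4,"dy":0,"dz":9,"ax":0.002,"ay":0,"az":0},
    {"dx":0.4,"dy":0,"dz":10,"ax":0.002,"ay":0,"az":0},
    {"dx":0.4,"dy":0,"dz":10.5,"ax":0.002,"ay":0,"az":0},
    {"dx":0.4,"dy":0,"dz":10.8,"ax":0.002,"ay":0,"az":0},
    {"dx":0.4,"dy":0,"dz":10.8,"ax":0.002,"ay":0,"az":0},
    {"dx":0.4,"dy":0,"dz":10.8,"ax":0.002,"ay":0,"az":0}
  ]
}}

```text
time: 18.45
tool_pos: [0.5173, 0.0245, 0.032]
orientation: [-3.142, 0.001, -1.341]
ft_force: [-1.1, -0.9, 3.2]
gripper_width: 0.0695
```

Run:
```python
from h import *
st()
for n in('scene',):
  cv2.imwrite('pics/a.png',viewer.read_camera(n)[:,:,::-1])
  a=cv2.imread('pics/a.png')[130:270,270:440];cv2.imwrite(f'pics/{n}8.png',cv2.resize(a,None,fx=4,fy=4,interpolation=cv2.INTER_CUBIC))
```

```text
t 18.45 rack [-64.734  -72.1915  32.0069] rpy [-3.1416  0.0007 -1.3409] yawrel -3.141349557849069 F [-1.2604 -0.6098  3.1822] w 0.06949562194109114 q [-0.1826  0.3474  1.8805  0.0009  0.914   2.7285]
```

View pics/scene8.png

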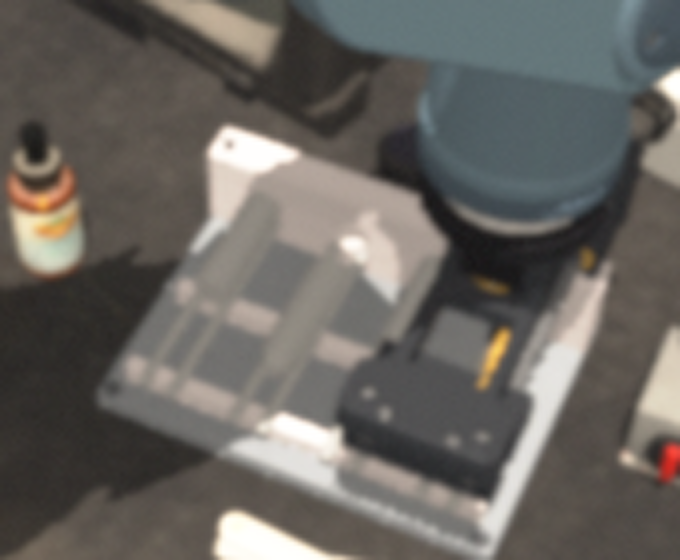

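>>> {"api": "step_arm", "payload": {
  "moves": [
    {"dx":0,"dy":0,"dz":0,"ax":0,"ay":0,"az":0},
    {"dx":0,"dy":0,"dz":0,"ax":0,"ay":0,"az":0},
    {"dx":0,"dy":0,"dz":0,"ax":0,"ay":0,"az":0},
    {"dx":0,"dy":0,"dz":0,"ax":0,"ay":0,"az":0},
    {"dx":0,"dy":0,"dz":-15,"ax":0,"ay":0,"az":0},
    {"dx":0,"dy":0,"dz":-45,"ax":0,"ay":0,"az":0},
    {"dx":-20,"dy":-2,"dz":-65,"ax":0,"ay":0,"az":0},
    {"dx":-60,"dy":-5,"dz":-65,"ax":0,"ay":0,"az":0},
    {"dx":-96,"dy":-5,"dz":-65,"ax":0,"ay":0,"az":0},
    {"dx":-96,"dy":-5,"dz":-65,"ax":0,"ay":0,"az":0}
  ],
  "hand": 0.09
}}

```text
time: 19.5
tool_pos: [0.4989, 0.1223, 0.097]
orientation: [3.141, 0.002, -1.337]
ft_force: [-0.4, -1.1, 0.2]
gripper_width: 0.0801
```

Run:
```python
from h import *
st();go(-.0595,.024,.031,-np.pi)
for n in('scene',):
  cv2.imwrite('pics/a.png',viewer.read_camera(n)[:,:,::-1])
  a=cv2.imread('pics/a.png')[130:270,270:440];cv2.imwrite(f'pics/{n}9.png',cv2.resize(a,None,fx=4,fy=4,interpolation=cv2.INTER_CUBIC))
```

```text
t 19.5 rack [-60.4023  27.2494  97.019 ] rpy [ 3.1411  0.0019 -1.3371] yawrel -3.1376419089334195 F [-0.6399 -0.9697  0.1751] w 0.0800685979638305 q [0.0079 0.2253 1.8709 0.0021 1.0463 2.9148]
d mm [ 3.381  -0.923  66.0121] rv [0.0005 0.0019 0.004 ]
```

View pics/scene9.png

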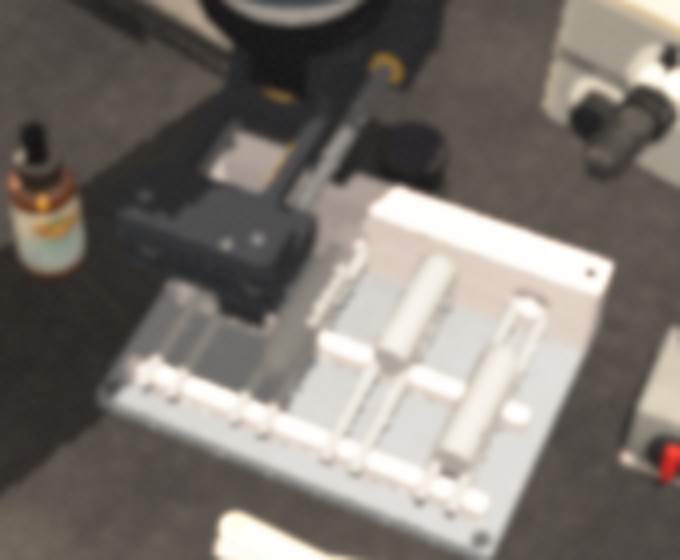

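>>> {"api": "step_arm", "payload": {
  "moves": [
    {"dx":3.4,"dy":-1,"dz":10,"ax":0,"ay":0,"az":0.004},
    {"dx":3.4,"dy":-1,"dz":25,"ax":0,"ay":0,"az":0.004},
    {"dx":3.4,"dy":-1,"dz":37,"ax":0,"ay":0,"az":0.004},
    {"dx":3.4,"dy":-1,"dz":43,"ax":0,"ay":0,"az":0.004},
    {"dx":3.4,"dy":-1,"dz":47,"ax":0,"ay":0,"az":0.004},
    {"dx":3.4,"dy":-1,"dz":50,"ax":0,"ay":0,"az":0.004},
    {"dx":3.4,"dy":-1,"dz":52,"ax":0,"ay":0,"az":0.004},
    {"dx":3.4,"dy":-1,"dz":54,"ax":0,"ay":0,"az":0.004},
    {"dx":3.4,"dy":-1,"dz":55,"ax":0,"ay":0,"az":0.004},
    {"dx":3.4,"dy":-1,"dz":56,"ax":0,"ay":0,"az":0.004}
  ]
}}

```text
time: 20.55
tool_pos: [0.5015, 0.1177, 0.0411]
orientation: [-3.141, 0.001, -1.341]
ft_force: [0.2, 0.7, -0.2]
gripper_width: 0.0802
```

Run:
```python
from h import *
st();go(-.0595,.024,.031,-np.pi)
```

```text
t 20.55 rack [-58.9235  22.2246  41.1325] rpy [-3.1414  0.0008 -1.3412] yawrel -3.141672444698413 F [ 0.3329  0.6605 -0.1932] w 0.08015556978921405 q [-0.0007  0.3251  1.8862  0.001   0.9302  2.9107]
d mm [-1.7674  0.5789 10.1337] rv [-0.0002  0.0008 -0.0001]
```

>>> {"api": "step_arm", "payload": {
  "moves": [
    {"dx":-1.7,"dy":0.3,"dz":2,"ax":0,"ay":0,"az":0},
    {"dx":-1.7,"dy":0.3,"dz":4,"ax":0,"ay":0,"az":0},
    {"dx":-1.7,"dy":0.3,"dz":6,"ax":0,"ay":0,"az":0},
    {"dx":-1.7,"dy":0.3,"dz":7,"ax":0,"ay":0,"az":0},
    {"dx":-1.7,"dy":0.3,"dz":8,"ax":0,"ay":0,"az":0},
    {"dx":-1.7,"dy":0.3,"dz":9,"ax":0,"ay":0,"az":0},
    {"dx":-1.7,"dy":0.3,"dz":9.7,"ax":0,"ay":0,"az":0},
    {"dx":-1.7,"dy":0.3,"dz":10,"ax":0,"ay":0,"az":0},
    {"dx":-1.7,"dy":0.3,"dz":10,"ax":0,"ay":0,"az":0},
    {"dx":-1.7,"dy":0.3,"dz":10,"ax":0,"ay":0,"az":0}
  ]
}}

```text
time: 21.55
tool_pos: [0.5008, 0.1193, 0.0312]
orientation: [-3.141, 0.001, -1.341]
ft_force: [0.9, 0.4, 0.2]
gripper_width: 0.0803
```

>>> {"api": "step_arm", "payload": {
  "moves": [
    {"dx":0,"dy":0,"dz":0,"ax":0,"ay":0,"az":0},
    {"dx":0,"dy":0,"dz":0,"ax":0,"ay":0,"az":0},
    {"dx":0,"dy":0,"dz":0,"ax":0,"ay":0,"az":0},
    {"dx":0,"dy":0,"dz":0,"ax":0,"ay":0,"az":0},
    {"dx":0,"dy":0,"dz":0,"ax":0,"ay":0,"az":0},
    {"dx":0,"dy":0,"dz":0,"ax":0,"ay":0,"az":0},
    {"dx":0,"dy":0,"dz":0,"ax":0,"ay":0,"az":0},
    {"dx":0,"dy":0,"dz":0,"ax":0,"ay":0,"az":0},
    {"dx":0,"dy":0,"dz":-2,"ax":0,"ay":0,"az":0},
    {"dx":0,"dy":0,"dz":-4,"ax":0,"ay":0,"az":0}
  ],
  "hand": 1,
  "force": 25
}}

```text
time: 22.55
tool_pos: [0.4997, 0.1193, 0.0347]
orientation: [3.14, 0.001, -1.341]
ft_force: [-0.0, -0.3, -1.8]
gripper_width: 0.0697
```

Run:
```python
from h import *
st()
```

```text
t 22.55 rack [-60.3259  24.1507  34.6503] rpy [ 3.1395  0.0012 -1.3411] yawrel -3.1416333938911434 F [-0.109  -0.2895 -1.7706] w 0.06965373341020872 q [0.0025 0.336  1.8891 0.0009 0.9188 2.9139]
```

Gripped. Lift and turn back by −π.

>>> {"api": "step_arm", "payload": {
  "moves": [
    {"dx":0,"dy":0,"dz":-20,"ax":0,"ay":0,"az":0},
    {"dx":0,"dy":0,"dz":-45,"ax":0,"ay":0,"az":-0.05},
    {"dx":0,"dy":0,"dz":-70,"ax":0,"ay":0,"az":-0.15},
    {"dx":0,"dy":0,"dz":-75,"ax":0,"ay":0,"az":-0.29},
    {"dx":0,"dy":0,"dz":-75,"ax":0,"ay":0,"az":-0.43},
    {"dx":0,"dy":0,"dz":-75,"ax":0,"ay":0,"az":-0.57},
    {"dx":0,"dy":0,"dz":-75,"ax":0,"ay":0,"az":-0.71},
    {"dx":0,"dy":0,"dz":-75,"ax":0,"ay":0,"az":-0.85},
    {"dx":0,"dy":0,"dz":-75,"ax":0,"ay":0,"az":-0.99},
    {"dx":0,"dy":0,"dz":-75,"ax":0,"ay":0,"az":-1.13}
  ]
}}

```text
time: 23.55
tool_pos: [0.499, 0.1192, 0.1092]
orientation: [3.141, 0.004, -0.205]
ft_force: [0.3, 0.5, -2.4]
gripper_width: 0.0695
```

>>> {"api": "step_arm", "payload": {
  "moves": [
    {"dx":0,"dy":0,"dz":0,"ax":0,"ay":0,"az":-0.14},
    {"dx":0,"dy":0,"dz":0,"ax":0,"ay":0,"az":-0.28},
    {"dx":0,"dy":0,"dz":0,"ax":0,"ay":0,"az":-0.42},
    {"dx":0,"dy":0,"dz":0,"ax":0,"ay":0,"az":-0.56},
    {"dx":0,"dy":0,"dz":0,"ax":0,"ay":0,"az":-0.7},
    {"dx":0,"dy":0,"dz":0,"ax":0,"ay":0,"az":-0.84},
    {"dx":0,"dy":0,"dz":0,"ax":0,"ay":0,"az":-0.98},
    {"dx":0,"dy":0,"dz":0,"ax":0,"ay":0,"az":-1.12},
    {"dx":0,"dy":0,"dz":0,"ax":0,"ay":0,"az":-1.26},
    {"dx":0,"dy":0,"dz":0,"ax":0,"ay":0,"az":-1.4}
  ]
}}

```text
time: 24.55
tool_pos: [0.4981, 0.1192, 0.1087]
orientation: [-3.136, 0.002, 1.2]
ft_force: [0.4, 0.3, -1.7]
gripper_width: 0.0695
```

Run:
```python
from h import *
st();go(-.064,.024,.0425,0)
```

```text
t 24.55 rack [-61.8901  24.43   108.6851] rpy [-3.1358  0.0016  1.2005] yawrel -0.60001307846526 F [ 0.4882  0.1544 -1.6888] w 0.06947952819938334 q [0.0024 0.2069 1.8649 0.0007 1.0757 0.3724]
d mm [-1.4393 -1.1183 66.195 ] rv [-0.0061 -0.0002 -0.6   ]
```

>>> {"api": "step_arm", "payload": {
  "moves": [
    {"dx":-1.4,"dy":-1.1,"dz":0,"ax":0,"ay":0,"az":-0.13},
    {"dx":-1.4,"dy":-1.1,"dz":0,"ax":0,"ay":0,"az":-0.26},
    {"dx":-1.4,"dy":-1.1,"dz":0,"ax":0,"ay":0,"az":-0.39},
    {"dx":-1.4,"dy":-1.1,"dz":5,"ax":0,"ay":0,"az":-0.52},
    {"dx":-1.4,"dy":-1.1,"dz":15,"ax":-0.005,"ay":0,"az":-0.6},
    {"dx":-1.4,"dy":-1.1,"dz":30,"ax":-0.005,"ay":0,"az":-0.6},
    {"dx":-1.4,"dy":-1.1,"dz":45,"ax":-0.005,"ay":0,"az":-0.6},
    {"dx":-1.4,"dy":-1.1,"dz":60,"ax":-0.005,"ay":0,"az":-0.6},
    {"dx":-1.4,"dy":-1.1,"dz":66,"ax":-0.005,"ay":0,"az":-0.6},
    {"dx":-1.4,"dy":-1.1,"dz":66,"ax":-0.005,"ay":0,"az":-0.6}
  ]
}}

```text
time: 25.55
tool_pos: [0.4948, 0.1183, 0.0417]
orientation: [-3.138, -0.001, 1.801]
ft_force: [-0.5, -0.6, -2.9]
gripper_width: 0.0698
```

Run:
```python
from h import *
st();go(-.064,.024,.0315,0)
```

```text
t 25.55 rack [-65.2492  24.2772  41.6619] rpy [-3.1377 -0.001   1.8005] yawrel 4.140389750983964e-05 F [-0.6261 -0.4312 -2.9374] w 0.0697873497322294 q [ 0.0009  0.3149  1.8989  0.0001  0.9319 -0.2289]
d mm [-0.2877  1.2892 10.1566] rv [-0.0039 -0.001   0.    ]
```

>>> {"api": "step_arm", "payload": {
  "moves": [
    {"dx":-0.3,"dy":0,"dz":3,"ax":-0.003,"ay":0,"az":0},
    {"dx":-0.3,"dy":0,"dz":5,"ax":-0.003,"ay":0,"az":0},
    {"dx":-0.3,"dy":0,"dz":7,"ax":-0.003,"ay":0,"az":0},
    {"dx":-0.3,"dy":0,"dz":8,"ax":-0.003,"ay":0,"az":0},
    {"dx":-0.3,"dy":0,"dz":9,"ax":-0.003,"ay":0,"az":0},
    {"dx":-0.3,"dy":0,"dz":9.5,"ax":-0.003,"ay":0,"az":0},
    {"dx":-0.3,"dy":0,"dz":10,"ax":-0.003,"ay":0,"az":0},
    {"dx":-0.3,"dy":0,"dz":10.2,"ax":-0.003,"ay":0,"az":0},
    {"dx":-0.3,"dy":0,"dz":10.2,"ax":-0.003,"ay":0,"az":0},
    {"dx":-0.3,"dy":0,"dz":10.2,"ax":-0.003,"ay":0,"az":0}
  ]
}}

```text
time: 26.55
tool_pos: [0.4953, 0.118, 0.0323]
orientation: [-3.141, -0.001, 1.801]
ft_force: [-3.0, -0.1, 7.0]
gripper_width: 0.0692
```

Run:
```python
from h import *
st()
```

```text
t 26.55 rack [-64.8591  23.8641  32.2748] rpy [-3.1414 -0.0008  1.8006] yawrel 8.236681929196799e-05 F [-2.9198  0.5827  6.989 ] w 0.0691603336310979 q [-0.0001  0.3312  1.9025  0.0009  0.9082 -0.2305]
```

>>> {"api": "step_arm", "payload": {
  "moves": [
    {"dx":0,"dy":0,"dz":0,"ax":0,"ay":0,"az":0},
    {"dx":0,"dy":0,"dz":0,"ax":0,"ay":0,"az":0},
    {"dx":0,"dy":0,"dz":0,"ax":0,"ay":0,"az":0},
    {"dx":0,"dy":0,"dz":0,"ax":0,"ay":0,"az":0},
    {"dx":0,"dy":0,"dz":-10,"ax":0,"ay":0,"az":0},
    {"dx":0,"dy":0,"dz":-30,"ax":0,"ay":0,"az":0},
    {"dx":0,"dy":-15,"dz":-45,"ax":0,"ay":0,"az":0},
    {"dx":0,"dy":-40,"dz":-45,"ax":0,"ay":0,"az":0},
    {"dx":0,"dy":-58,"dz":-45,"ax":0,"ay":0,"az":0},
    {"dx":0,"dy":-58,"dz":-45,"ax":0,"ay":0,"az":0}
  ],
  "hand": 0.09
}}

```text
time: 27.55
tool_pos: [0.4369, 0.1047, 0.0775]
orientation: [-3.14, -0.001, 1.801]
ft_force: [-0.1, 0.2, 0.4]
gripper_width: 0.0802
```

>>> {"api": "step_arm", "payload": {
  "moves": [
    {"dx":0,"dy":0,"dz":0,"ax":0,"ay":0,"az":0},
    {"dx":0,"dy":0,"dz":0,"ax":0,"ay":0,"az":0},
    {"dx":0,"dy":0,"dz":0,"ax":0,"ay":0,"az":0},
    {"dx":0,"dy":0,"dz":0,"ax":0,"ay":0,"az":0},
    {"dx":0,"dy":0,"dz":0,"ax":0,"ay":0,"az":0},
    {"dx":0,"dy":0,"dz":0,"ax":0,"ay":0,"az":0},
    {"dx":0,"dy":0,"dz":0,"ax":0,"ay":0,"az":0},
    {"dx":0,"dy":0,"dz":15,"ax":0,"ay":0,"az":0},
    {"dx":0,"dy":0,"dz":35,"ax":0,"ay":0,"az":0},
    {"dx":0,"dy":0,"dz":45,"ax":0,"ay":0,"az":0}
  ],
  "hand": 1
}}

```text
time: 28.55
tool_pos: [0.436, 0.1047, 0.0313]
orientation: [-3.139, -0.002, 1.801]
ft_force: [-0.3, -0.7, -0.2]
gripper_width: 0.0022
```

Run:
```python
from h import *
st();go(-.0845,.024,.0315)
for n in('scene',):
  cv2.imwrite('pics/a.png',viewer.read_camera(n)[:,:,::-1])
  a=cv2.imread('pics/a.png')[130:270,270:440];cv2.imwrite(f'pics/{n}10.png',cv2.resize(a,None,fx=4,fy=4,interpolation=cv2.INTER_CUBIC))
```

```text
t 28.55 rack [-125.5871   24.4705   31.3063] rpy [-3.1385 -0.0015  1.8005] yawrel 1.931779459218852e-05 F [-0.443  -0.6642 -0.1923] w 0.0022008766049879543 q [-0.0306  0.2224  2.0519  0.0009  0.8706 -0.2609]
d mm [-0.471  41.0863 -0.32  ] rv [-0.0031 -0.0015  0.    ]
```

View pics/scene10.png

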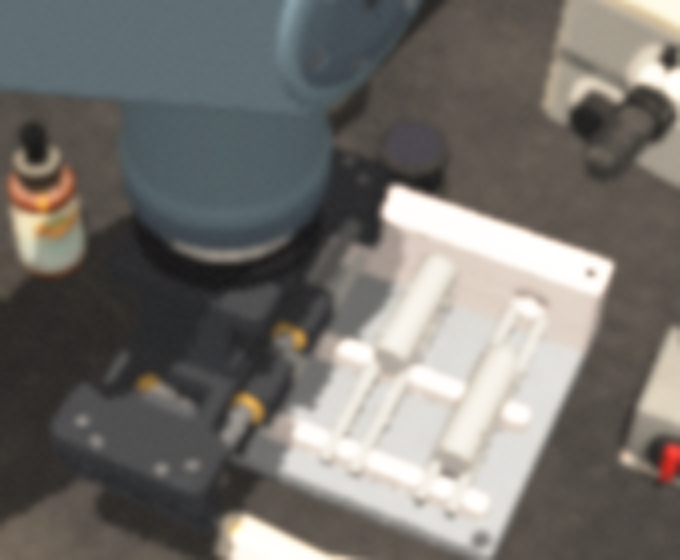

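>>> {"api": "step_arm", "payload": {
  "moves": [
    {"dx":-0.5,"dy":5,"dz":0,"ax":-0.003,"ay":0,"az":0},
    {"dx":-0.5,"dy":10,"dz":0,"ax":-0.003,"ay":0,"az":0},
    {"dx":-0.5,"dy":15,"dz":0,"ax":-0.003,"ay":0,"az":0},
    {"dx":-0.5,"dy":20,"dz":0,"ax":-0.003,"ay":0,"az":0},
    {"dx":-0.5,"dy":25,"dz":0,"ax":-0.003,"ay":0,"az":0},
    {"dx":-0.5,"dy":30,"dz":0,"ax":-0.003,"ay":0,"az":0},
    {"dx":-0.5,"dy":35,"dz":0,"ax":-0.003,"ay":0,"az":0},
    {"dx":-0.5,"dy":39,"dz":0,"ax":-0.003,"ay":0,"az":0},
    {"dx":-0.5,"dy":41,"dz":0,"ax":-0.003,"ay":0,"az":0},
    {"dx":-0.5,"dy":43,"dz":0,"ax":-0.003,"ay":0,"az":0}
  ]
}}

```text
time: 29.6
tool_pos: [0.4773, 0.114, 0.0301]
orientation: [-3.139, -0.002, 1.8]
ft_force: [-3.1, -0.6, 1.5]
gripper_width: 0.0003
```

Run:
```python
from h import *
st();go(-.0725,.024,.0315)
```

```text
t 29.6 rack [-83.3414  24.1418  30.0588] rpy [-3.1394 -0.002   1.8005] yawrel -2.8007365214577362e-05 F [-3.1599  0.1243  1.4999] w 0.00029637727825672497 q [-0.0088  0.3032  1.9479  0.0019  0.8931 -0.2397]
d mm [-0.1386 10.8383 -1.4649] rv [-0.0022 -0.002  -0.    ]
```

Past the square stop (−84.5) with little force; push on to the same end point as before.

>>> {"api": "step_arm", "payload": {
  "moves": [
    {"dx":0,"dy":1.5,"dz":-1,"ax":0,"ay":0,"az":0},
    {"dx":0,"dy":3,"dz":-1,"ax":0,"ay":0,"az":0},
    {"dx":0,"dy":4.5,"dz":-1,"ax":0,"ay":0,"az":0},
    {"dx":0,"dy":6,"dz":-1,"ax":0,"ay":0,"az":0},
    {"dx":0,"dy":7,"dz":-1,"ax":0,"ay":0,"az":0},
    {"dx":0,"dy":8,"dz":-1,"ax":0,"ay":0,"az":0},
    {"dx":0,"dy":9,"dz":-1,"ax":0,"ay":0,"az":0},
    {"dx":0,"dy":9.5,"dz":-1,"ax":0,"ay":0,"az":0},
    {"dx":0,"dy":10,"dz":-1,"ax":0,"ay":0,"az":0},
    {"dx":0,"dy":10.3,"dz":-1,"ax":0,"ay":0,"az":0}
  ]
}}

```text
time: 30.6
tool_pos: [0.4856, 0.1162, 0.0304]
orientation: [-3.136, -0.002, 1.801]
ft_force: [-7.5, -3.1, 2.3]
gripper_width: 0.0005
```

Run:
```python
from h import *
st()
```

```text
t 30.6 rack [-74.7066  24.352   30.4402] rpy [-3.1358 -0.0024  1.8006] yawrel 0.00015333047468124583 F [-7.977  -1.3159  2.2564] w 0.0005043724398944659 q [-0.0039  0.3202  1.9232  0.0013  0.9044 -0.2346]
```

>>> {"api": "step_arm", "payload": {
  "moves": [
    {"dx":0,"dy":-12,"dz":0,"ax":0,"ay":0,"az":0},
    {"dx":0,"dy":-40,"dz":-15,"ax":-0.004,"ay":0,"az":0},
    {"dx":0,"dy":-48,"dz":-35,"ax":-0.004,"ay":0,"az":0},
    {"dx":-35,"dy":-48,"dz":-35,"ax":-0.004,"ay":0,"az":0},
    {"dx":-75,"dy":-48,"dz":-35,"ax":-0.004,"ay":0,"az":0},
    {"dx":-96,"dy":-48,"dz":-35,"ax":-0.004,"ay":0,"az":0},
    {"dx":-96,"dy":-48,"dz":-15,"ax":-0.004,"ay":0,"az":0},
    {"dx":-96,"dy":-48,"dz":-1,"ax":-0.004,"ay":0,"az":0},
    {"dx":-96,"dy":-48,"dz":-1,"ax":-0.004,"ay":0,"az":0},
    {"dx":-96,"dy":-48,"dz":-1,"ax":-0.004,"ay":0,"az":0}
  ]
}}

```text
time: 31.6
tool_pos: [0.4612, 0.0117, 0.0318]
orientation: [-3.14, -0.002, 1.801]
ft_force: [0.2, -0.4, -0.0]
gripper_width: 0.0002
```

Run:
```python
from h import *
st();go(-.0845,-.072,.0315)
```

```text
t 31.6 rack [-122.2165  -71.8221   31.8331] rpy [-3.1404 -0.0022  1.8006] yawrel 0.00013561985988475023 F [ 0.137  -0.4644 -0.0156] w 0.00022718544373595358 q [-0.2337  0.245   2.021   0.0019  0.8776 -0.4648]
d mm [-0.1838 37.7168  0.289 ] rv [-0.0012 -0.0022  0.0001]
```

>>> {"api": "step_arm", "payload": {
  "moves": [
    {"dx":0,"dy":5,"dz":0,"ax":0,"ay":0,"az":0},
    {"dx":0,"dy":10,"dz":0,"ax":0,"ay":0,"az":0},
    {"dx":0,"dy":15,"dz":0,"ax":0,"ay":0,"az":0},
    {"dx":0,"dy":20,"dz":0,"ax":0,"ay":0,"az":0},
    {"dx":0,"dy":25,"dz":0,"ax":0,"ay":0,"az":0},
    {"dx":0,"dy":30,"dz":0,"ax":0,"ay":0,"az":0},
    {"dx":0,"dy":34,"dz":0,"ax":0,"ay":0,"az":0},
    {"dx":0,"dy":36,"dz":0,"ax":0,"ay":0,"az":0},
    {"dx":0,"dy":38,"dz":0,"ax":0,"ay":0,"az":0},
    {"dx":0,"dy":40,"dz":0,"ax":0,"ay":0,"az":0}
  ]
}}

```text
time: 32.6
tool_pos: [0.5002, 0.0209, 0.0317]
orientation: [-3.14, -0.002, 1.801]
ft_force: [-3.1, -0.6, 1.7]
gripper_width: 0.0005
```

Run:
```python
from h import *
st();go(-.0725,-.072,.0315)
```

```text
t 32.6 rack [-82.2258 -71.7573  31.7095] rpy [-3.1402 -0.0023  1.8007] yawrel 0.00018031777576088537 F [-3.1552  0.0872  1.6612] w 0.0005491216198984945 q [-0.1967  0.3178  1.9229  0.0019  0.9031 -0.4278]
d mm [-0.2449  9.726   0.1951] rv [-0.0014 -0.0023  0.0002]
```

>>> {"api": "step_arm", "payload": {
  "moves": [
    {"dx":0,"dy":1.5,"dz":0,"ax":0,"ay":0,"az":0},
    {"dx":0,"dy":3,"dz":0,"ax":0,"ay":0,"az":0},
    {"dx":0,"dy":4.5,"dz":0,"ax":0,"ay":0,"az":0},
    {"dx":0,"dy":5.5,"dz":0,"ax":0,"ay":0,"az":0},
    {"dx":0,"dy":6.5,"dz":0,"ax":0,"ay":0,"az":0},
    {"dx":0,"dy":7.5,"dz":0,"ax":0,"ay":0,"az":0},
    {"dx":0,"dy":8,"dz":0,"ax":0,"ay":0,"az":0},
    {"dx":0,"dy":8.5,"dz":0,"ax":0,"ay":0,"az":0},
    {"dx":0,"dy":9,"dz":0,"ax":0,"ay":0,"az":0},
    {"dx":0,"dy":9.3,"dz":0,"ax":0,"ay":0,"az":0}
  ]
}}

```text
time: 33.6
tool_pos: [0.5076, 0.0227, 0.0314]
orientation: [-3.136, -0.003, 1.801]
ft_force: [-9.4, -3.0, 7.9]
gripper_width: 0.0005
```

Run:
```python
from h import *
st()
```

```text
t 33.6 rack [-74.5834 -71.6654  31.4285] rpy [-3.1363 -0.0027  1.8011] yawrel 0.0005733169910520086 F [-9.7988 -0.7897  7.9042] w 0.0005068625392892096 q [-0.1894  0.334   1.901   0.0004  0.9125 -0.4199]
```

Same stop. Back off, lift, and move aside for a clear view.

>>> {"api": "step_arm", "payload": {
  "moves": [
    {"dx":0,"dy":-8,"dz":0,"ax":0,"ay":0,"az":0},
    {"dx":0,"dy":-30,"dz":0,"ax":0,"ay":0,"az":0},
    {"dx":0,"dy":-40,"dz":-30,"ax":0,"ay":0,"az":0},
    {"dx":0,"dy":-45,"dz":-70,"ax":0,"ay":0,"az":0},
    {"dx":0,"dy":-45,"dz":-110,"ax":0,"ay":0,"az":0},
    {"dx":0,"dy":-50,"dz":-145,"ax":0,"ay":0,"az":0},
    {"dx":40,"dy":-50,"dz":-160,"ax":0,"ay":0,"az":0},
    {"dx":85,"dy":-50,"dz":-170,"ax":0,"ay":0,"az":0},
    {"dx":130,"dy":-50,"dz":-180,"ax":0,"ay":0,"az":0},
    {"dx":175,"dy":-50,"dz":-180,"ax":0,"ay":0,"az":0}
  ]
}}

```text
time: 34.6
tool_pos: [0.4208, 0.1832, 0.2141]
orientation: [3.141, -0.003, 1.8]
ft_force: [1.0, 0.2, 1.0]
gripper_width: 0.0006
```

>>> {"api": "step_arm", "payload": {
  "moves": [
    {"dx":45,"dy":0,"dz":0,"ax":0,"ay":0,"az":0},
    {"dx":90,"dy":0,"dz":0,"ax":0,"ay":0,"az":0},
    {"dx":135,"dy":0,"dz":0,"ax":0,"ay":0,"az":0},
    {"dx":180,"dy":-10,"dz":0,"ax":0,"ay":0,"az":0},
    {"dx":220,"dy":-30,"dz":0,"ax":0,"ay":0,"az":0},
    {"dx":260,"dy":-50,"dz":0,"ax":0,"ay":0,"az":0},
    {"dx":300,"dy":-70,"dz":0,"ax":0,"ay":0,"az":0},
    {"dx":330,"dy":-90,"dz":0,"ax":0,"ay":0,"az":0},
    {"dx":330,"dy":-90,"dz":0,"ax":0,"ay":0,"az":0},
    {"dx":330,"dy":-90,"dz":0,"ax":0,"ay":0,"az":0}
  ]
}}

```text
time: 35.6
tool_pos: [0.2576, 0.4843, 0.2149]
orientation: [3.141, -0.003, 1.802]
ft_force: [0.9, -0.4, -0.2]
gripper_width: 0.0006
```

Run:
```python
from h import *
st()
for n in('scene','top'):
  cv2.imwrite('pics/a.png',viewer.read_camera(n)[:,:,::-1])
  a=cv2.imread('pics/a.png')[140:280,270:420];cv2.imwrite(f'pics/{n}11.png',cv2.resize(a,None,fx=4,fy=4,interpolation=cv2.INTER_CUBIC))
```

```text
t 35.6 rack [-212.9     434.7166  214.8604] rpy [ 3.1409 -0.0029  1.8024] yawrel 0.0019426852302710795 F [ 0.8192 -0.5949 -0.2453] w 0.0005895644999777075 q [0.8644 0.1429 1.7003 0.002  1.2961 0.6322]
```

View pics/scene11.png

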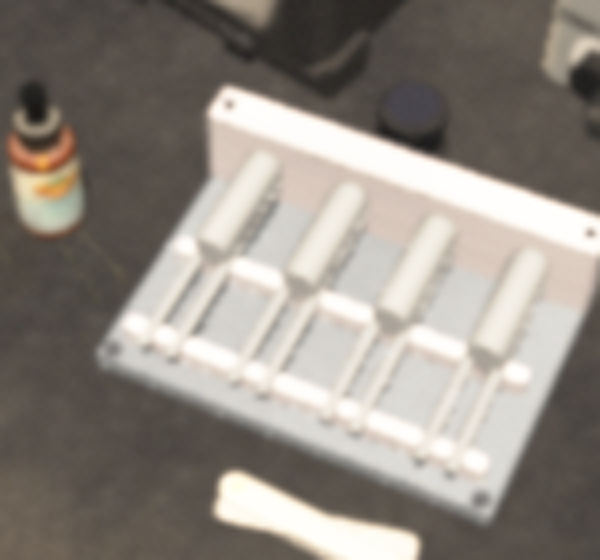

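View pics/top11.png

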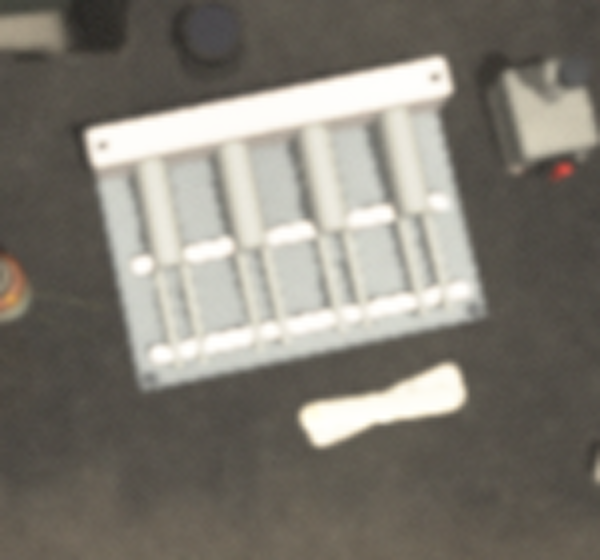

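Run:
```python
from h import *
for n,L in [('top',[(166,263),(250,244),(332,226),(414,210)]),('scene',[(212,252),(298,288),(390,322),(484,361)])]:
  for x,y in L: print(n,torack(ray(n,270+(x+.5)/4-.5,140+(y+.5)/4-.5,.036))*1000)
print('bystanders (top, as before): mag',cv2.imread('pics/a.png')[165:175:5,405],)
a=cv2.imread('pics/top0.png').astype(int);b=cv2.imread('pics/a.png').astype(int)
d=(np.abs(a-b).sum(2)>90).astype(np.uint8);d=cv2.morphologyEx(d,cv2.MORPH_OPEN,np.ones((3,3)))
n,_,s,c=cv2.connectedComponentsWithStats(d);print([tuple(x) for x in s[1:] if 240<x[0]<440 and 130<x[1]<260])
from bench import order
print(order.close_job())
```

```text
top [-60.0616  75.1111  36.    ]
top [-59.3766  26.055   36.    ]
top [-59.0125 -22.0688  36.    ]
top [-59.7776 -70.2234  36.    ]
scene [-59.9912  69.1029  36.    ]
scene [-61.5127  21.7175  36.    ]
scene [-60.6847 -26.216   36.    ]
scene [-62.0981 -74.5491  36.    ]
bystanders (top, as before): mag [[157 174 181]
 [181 201 207]]
[(np.int32(363), np.int32(170), np.int32(4), np.int32(8), np.int32(25)), (np.int32(368), np.int32(170), np.int32(4), np.int32(10), np.int32(32)), (np.int32(343), np.int32(174), np.int32(3), np.int32(5), np.int32(15)), (np.int32(347), np.int32(175), np.int32(4), np.int32(7), np.int32(23)), (np.int32(323), np.int32(178), np.int32(3), np.int32(5), np.int32(15)), (np.int32(327), np.int32(178), np.int32(5), np.int32(9), np.int32(32)), (np.int32(307), np.int32(182), np.int32(4), np.int32(11), np.int32(37)), (np.int32(303), np.int32(187), np.int32(3), np.int32(3), np.int32(9)), (np.int32(373), np.int32(193), np.int32(6), np.int32(15), np.int32(48)), (np.int32(369), np.int32(195), np.int32(5), np.int32(11), np.int32(37)), (np.int32(353), np.int32(197), np.int32(3), np.int32(3), np.int32(9)), (np.int32(349), np.int32(200), np.int32(4), np.int32(8), np.int32(24)), (np.int32(354), np.int32(201), np.int32(4), np.int32(8), np.int32(26)), (np.int32(333), np.int32(202), np.int32(4), np.int32(9), np.int32(28)), (np.int32(312), np.int32(206), np.int32(3), np.int32(3), np.int32(9)), (np.int32(313), np.int32(210), np.int32(4), np.int32(9), np.int32(28)), (np.int32(309), np.int32(215), np.int32(3), np.int32(4), np.int32(12))]
the job is handed in; nothing more can be done
None
```

All four pins are home, chamfered end in the bore, and the job was handed in at about 36 s of the 72 s allowed. No verdict came back.

- **How each pin was handled:** The pictures showed pins 1 and 3 (counted from the robot's left) with the chamfered end leading, and pins 2 and 4 with the square end leading. I pushed 1 and 3 straight in. I did not feel 2 and 4 stop against the face. I gripped each by its ends, lifted it, turned it half a turn, laid it back on its rollers and pushed it in.
- **Feel at the end:** All four stopped at the same tool position, to within 0.3 mm, under about 8 to 13 N. That is somewhat above the 4 to 8 N mentioned. All four went past the point where a square end would have stopped.
- **Final pictures:** All four pins lie alike on the rollers with their square ends towards the robot. The rear ends measure 59 to 62 mm before the bore mouths, which puts the middles at about -24 to -27 mm against the allowed -22 to -30.5 mm.
- **Disagreement between cameras:** The two views differ by up to about 2 mm along the lanes here, and by 4 to 6 mm across them.
- **Bystanders:** Comparing the first and last top views around the rack shows changes only at the pins.
- **Robot:** It is clear of everything.

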